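Gauge the bottle-rack sockets and reject the tight ones

ROBOT

A 6-joint arm with a two-finger parallel gripper is mounted at the origin on the work surface. World frame = base frame: x ahead of the robot, y to its left, z up, the work surface at z = 0. Lengths are in m, angles in rad, forces in N, time in s.
With the tool pointing down it reaches from about 0.25 to 0.775 m from the base axis. Payload 4 kg.
Tool frame: the origin (TCP) lies midway between the tips of the shut fingers; the grasp point (between the pads) lies r.grip_point_offset behind it (r.grip_point_offset is the distance from the TCP to the grasp point, in m); z points along the fingers, y is the direction in which the jaws open and shut (so a half turn about z gives the same grasp; the last joint's range is limited). The gripper opens to 94 mm and grips with 3 to 60 N. Pads are 16 mm wide; open, the fingers measure 119 mm over their backs; the gripper's body (75 mm by 177 mm) begins 78 mm behind the grasp point.
Start: joints at [1.235, 0.087, 1.371, -0, 1.684, -0.103], TCP at [0.127, 0.535, 0.206] pointing down, gripper open.
Joint ranges: [-3.1, 3.1], [-0.76, 2.03], [0.27, 2.55], [-1.08, 4.22], [0.17, 2.65], [-2.57, 2.57]. Speed limits (rad/s): [2.79, 2.79, 3.14, 3.14, 3.14, 3.14].

INTERFACE

Orientations are given as a rotation vector (axis times angle).
In Python, from plant import r gives the robot as it stands. The module is installed in compiled form; this text tells all that it offers.
- The arm moves only by the tool jog_arm, never from a script. Its argument "targets" is a list of rows, each an object of numbers: "x", "y", "z": the shift along the tool's x, y, z in cm; "rx", "ry", "rz": the turn, a rotation vector about the tool's x, y, z in degrees; "fingers": the closure in counts, from 0 (fully open) to 255 (shut). A call has 1 to 5 rows; each row shifts and turns the pose as measured when the row begins, along the tool's axes as they then stand; what a row does not reach is not made up. A row lasts 1/12 s, in which the tool goes at most 41.7 mm and 7.16 degrees, less where a joint would pass 70% of its speed; a pose out of reach is approached as far as the arm can. A call with a gripper value outside its range is refused whole. The fingers move at their own pace and stop on an object; "force" is the grip in N (left out, the last holds). Time passes only in rows, so rows that do not move let the fingers close. It gives the time, the measured TCP pose, the force and the opening at its end, in the units of the state.
- r.get_state(): the state, without advancing time (a new reading comes with each control period).
- r.grab_frame(name): name is "scene" or "top" or "wrist"; returns the picture (420x560x3 uint8, red, green, blue); there is no depth.
- r.camera_params(name): a dict with "fx", "fy", "cx", "cy" (pixels), "rvec" (rotation vector, rad) and "tvec" (3), from world to camera coordinates, as OpenCV has them. Camera axes: x right, y down, z forward; pixel columns grow to the right and rows downward; lengths in m; the calibration is good to about 2 mm. A picture is of the moment at which its call begins: read the wrist's pose just before it. camera_params takes no time and is no camera call; for the wrist camera it gives the pose at the moment of the call.
- r.finish_job(): hands the job in, once; it reports no verdict.
Trained networks look in the newest picture that a camera, given by its name, has taken for a name from the list of things; names that differ only in an ending like _2 or _b are one class to them, and where a whole thing is asked for, a point or a joint stands for the part that bears it (a point fixed in the world has none). Each returns a list of dicts, best first, with "conf" (0 to 1); they miss things now and then, are a little off and sometimes report something else, mostly with a low value. They report only what shows in the picture. A call takes as long as a camera call. They do not tell look-alikes from the thing itself.
- r.trace(target, camera): "mask" (420x560 bool, what is visible of it) and "position" ([column, row] in pixels, amid what is visible of it).
The state is a dict: "clock": time; "q": joint angles; "dq": joint speeds; "joint_efforts": joint torques, N m; "tool_pos": TCP position; "eef_rot": TCP orientation; "ft_force": force on the tool from outside, world axes, zero at the start; "wrist_torque": the same for the moment, N m; "width": opening from 0.0 (shut) to 1.0 (fully open).
Only numpy, scipy, OpenCV 4.12 (cv2) and the standard library are available. Lean on these libraries where they do the work, as an engineer would, in place of code of your own. Each camera call takes 0.05 s, during which the arm holds its last target.

TASK

Try the green-handled plug gauge in the three white peg sockets for the bottle rack: one is right and takes the gauge fully home, its collar flush on the socket's top, while the other two are tight inside and stop it short; press gently and never force it. Leave the gauge fully home in the good socket where that socket stands, and set the two tight sockets upright inside the red tray, without disturbing the tub, bottles or scoop.

Things in the scene. Friction and masses are not known exactly. Their poses are not given: they have to be found in the camera images.
- gauge_grip (a point): plug gauge, 100 mm tall, 50 g, upright in the stand at the start: steel pin 16 mm across, 50 mm long with tapered foot, below a collar 32 mm across and 6 mm thick, below a green square handle 24 x 24 mm, 44 mm high. This point is the handle's centre, 78 mm above the pin's tip, 28 mm above the collar's underside; z up, x and y square to the handle's faces
- gauge_collar (a point): centre of the underside of the gauge's collar, which lies on the socket's top when the gauge is fully home
- gauge_tip (a point): centre of the lower end of the gauge's pin
- socket_a_mid (a point): white peg socket, one of three alike outside: loose upright block 48 x 48 mm, 60 mm high, 0.34 to 0.48 kg, a chamfered 18 mm hole in the middle of its top. This point is its centre on the hole's axis, 30 mm from top and bottom; z up, x and y square to its sides. Which of the three is the good one varies from start to start and cannot be told from its name or its outside
- socket_b_mid (a point): as socket_a. In every socket, good or tight, a sprung pad inside rubs on the pin from about 18 mm below the top: the gauge does not sink by its own weight but needs a push of a few newtons (under 6 N) all the way, and 1 to 3 N to draw out, less than the socket's weight
- socket_c_mid (a point): as socket_a. A loose captive sleeve lies hidden at the bottom of each socket. In the good one it is wide and the gauge goes on until its collar lies on the socket's top (pin 50 mm deep); in a tight one it stops the pin dead 38 mm below the top, the collar 12 mm proud; more force does not help and over 25 N spoils the part
- stand: fixed wooden block 64 x 64 mm, 58 mm high, with an upright 20 mm hole in which the gauge stands, its collar on the block's top; origin at the centre of its underside, z up
- tray: fixed red plastic reject tray, open on top, 190 mm (its x) by 110 mm (its y), 25 mm high, walls and floor 4 to 5 mm thick, inside 182 x 102 mm; room for two sockets side by side along its x, 45 mm either side of its centre; origin at the centre of its underside
- table: the terracotta-tiled worktop, fixed, its top at z = 0
- tub: bystander: tall white formula tub with a blue band and a flip-top lid, 110 mm wide and 169 mm high; origin at the centre of its underside
- bottle_1: bystander: glass bottle with a white cap, 58 mm wide, 160 mm high; origin at the centre of its underside
- bottle_2: bystander: glass bottle with a yellow cap, 58 mm wide, 160 mm high; origin at the centre of its underside
- scoop: bystander: yellow scoop, cup 38 mm wide and 26 mm high with a 75 mm handle towards its -x; origin under the cup
Things that resemble listed ones, but are neither listed nor needed, are in the scene too. Leave any purple or yellow look-alike of the part that bears socket_b_mid alone.

How it is judged:
On the way:
1. the gauge is fully home in one of the sockets (((horizontal distance between gauge_tip and socket_a_mid below 0.004 m and z of gauge_collar in the frame of socket_a_mid between 0.026 and 0.033 m and angle between gauge_grip's own z axis and vertical below 0.08 rad) or (horizontal distance between gauge_tip and socket_b_mid below 0.004 m and z of gauge_collar in the frame of socket_b_mid between 0.026 and 0.033 m and angle between gauge_grip's own z axis and vertical below 0.08 rad) or (horizontal distance between gauge_tip and socket_c_mid below 0.004 m and z of gauge_collar in the frame of socket_c_mid between 0.026 and 0.033 m and angle between gauge_grip's own z axis and vertical below 0.08 rad))), for 0.2 s.
At the end, for the whole second after the job is handed in: The gauge is released, fully home and upright in one socket (collar within 3 mm of its top), which stands upright on the worktop within 50 mm of its start; the other two sockets stand upright (within 4.5 degrees) on the floor of the red tray, fully inside it; all at rest (((horizontal distance between gauge_tip and socket_a_mid below 0.004 m and z of gauge_collar in the frame of socket_a_mid between 0.026 and 0.033 m and angle between gauge_grip's own z axis and vertical below 0.08 rad and angle between socket_a_mid's own z axis and vertical below 0.05 rad and height (world z) of socket_a_mid below 0.034 m and distance of socket_a_mid from where it was at the start of the episode below 0.05 m and (x of socket_b_mid in the frame of tray between -0.072 and 0.072 m and y of socket_b_mid in the frame of tray between -0.032 and 0.032 m and z of socket_b_mid in the frame of tray between 0.03 and 0.038 m and angle between socket_b_mid's own z axis and vertical below 0.08 rad) and (x of socket_c_mid in the frame of tray between -0.072 and 0.072 m and y of socket_c_mid in the frame of tray between -0.032 and 0.032 m and z of socket_c_mid in the frame of tray between 0.03 and 0.038 m and angle between socket_c_mid's own z axis and vertical below 0.08 rad)) or (horizontal distance between gauge_tip and socket_b_mid below 0.004 m and z of gauge_collar in the frame of socket_b_mid between 0.026 and 0.033 m and angle between gauge_grip's own z axis and vertical below 0.08 rad and angle between socket_b_mid's own z axis and vertical below 0.05 rad and height (world z) of socket_b_mid below 0.034 m and distance of socket_b_mid from where it was at the start of the episode below 0.05 m and (x of socket_a_mid in the frame of tray between -0.072 and 0.072 m and y of socket_a_mid in the frame of tray between -0.032 and 0.032 m and z of socket_a_mid in the frame of tray between 0.03 and 0.038 m and angle between socket_a_mid's own z axis and vertical below 0.08 rad) and (x of socket_c_mid in the frame of tray between -0.072 and 0.072 m and y of socket_c_mid in the frame of tray between -0.032 and 0.032 m and z of socket_c_mid in the frame of tray between 0.03 and 0.038 m and angle between socket_c_mid's own z axis and vertical below 0.08 rad)) or (horizontal distance between gauge_tip and socket_c_mid below 0.004 m and z of gauge_collar in the frame of socket_c_mid between 0.026 and 0.033 m and angle between gauge_grip's own z axis and vertical below 0.08 rad and angle between socket_c_mid's own z axis and vertical below 0.05 rad and height (world z) of socket_c_mid below 0.034 m and distance of socket_c_mid from where it was at the start of the episode below 0.05 m and (x of socket_a_mid in the frame of tray between -0.072 and 0.072 m and y of socket_a_mid in the frame of tray between -0.032 and 0.032 m and z of socket_a_mid in the frame of tray between 0.03 and 0.038 m and angle between socket_a_mid's own z axis and vertical below 0.08 rad) and (x of socket_b_mid in the frame of tray between -0.072 and 0.072 m and y of socket_b_mid in the frame of tray between -0.032 and 0.032 m and z of socket_b_mid in the frame of tray between 0.03 and 0.038 m and angle between socket_b_mid's own z axis and vertical below 0.08 rad))) and linear speed of each of gauge, socket_a, socket_b, socket_c below 0.02 m/s); the robot touches nothing.
It fails at once if the tub, a bottle or the scoop is moved more than 30 mm or tipped (distance of any of tub, bottle_1, bottle_2, scoop from where it was at the start of the episode above 0.03 m or angle between any of tub, bottle_1, bottle_2, scoop's own z axis and vertical above 0.3 rad).
It fails at once if the gauge is forced: more than 40 N between it and a socket, or a socket pressed onto the worktop with more than 40 N while the gauge is in or on it ((contact force between gauge and socket_a above 40 N or (contact force between socket_a and table above 40 N and horizontal distance between gauge_tip and socket_a_mid below 0.02 m)) or (contact force between gauge and socket_b above 40 N or (contact force between socket_b and table above 40 N and horizontal distance between gauge_tip and socket_b_mid below 0.02 m)) or (contact force between gauge and socket_c above 40 N or (contact force between socket_c and table above 40 N and horizontal distance between gauge_tip and socket_c_mid below 0.02 m))).
It also fails if it takes over 72 s, if anything falls off the work surface, if the arm or the gripper's body presses on something with over 40 N, if the wrist force passes 120 N, or if a joint passes its speed limit or range.

## Working session

There is one attempt and no reset: what is moved stays moved. The work goes in short steps, Python scripts to look and compute and a tool call to move; the robot and the scene stay as the last step left them, time stands still between calls to the robot, and variables do not carry over. Pictures are saved under pics/ and viewed, and the job is handed in when it is done.

Besides the shell and the picture viewer there is one more tool, called after "Request:" as name(argument=value, ...), one argument or row to a line, values as JSON. jog_arm: Moves the arm, as the interface text tells. Its arguments: {"type":"object","properties":{"targets":{"type":"array","items":{"type":"object","properties":{"x":{"type":"number"},"y":{"type":"number"},"z":{"type":"number"},"rx":{"type":"number"},"ry":{"type":"number"},"rz":{"type":"number"},"fingers":{"type":"number"}}}},"force":{"type":"number"}},"required":["targets"]}

```bash
ls; mkdir -p pics; python3 - <<'E'
from plant import r
import cv2
print(r.get_state(), r.grip_point_offset)
for n in ("scene","top","wrist"):
    f=r.grab_frame(n); cv2.imwrite(f"pics/{n}0.png",f[:,:,::-1]); print(n,r.camera_params(n))
E
```

```text
pics
{'clock': 0.0, 'q': array([ 1.23485351e+00,  8.79333313e-02,  1.37224273e+00, -1.93722339e-05,
        1.68358425e+00, -1.03084113e-01]), 'dq': array([ 0.00092525,  0.00184799, -0.00046949,  0.00032933, -0.00123808,
       -0.00043026]), 'joint_efforts': array([-7.36386482e-05, -3.40181458e+01, -3.02424395e+01,  7.18065212e-02,
        3.31335270e-02, -1.59034566e-04]), 'tool_pos': array([0.12674008, 0.53463829, 0.20432186]), 'eef_rot': array([-0.36489828, -3.119871  ,  0.00332935]), 'ft_force': array([0.63004248, 0.16136806, 0.68436377]), 'wrist_torque': array([ 0.02268573, -0.00610512, -0.0333318 ]), 'width': 0.9960114136932023} 0.0188
scene {'fx': 478.5637256654106, 'fy': 478.5637256654106, 'cx': 273.4198910546552, 'cy': 214.44444301662824, 'rvec': array([ 1.39933915,  1.95276594, -1.0305981 ]), 'tvec': array([ 0.28996302, -0.22087273,  1.69638929])}
top {'fx': 466.72613279809667, 'fy': 466.72613279809667, 'cx': 279.2409355575252, 'cy': 203.6894393383228, 'rvec': array([ 2.16805649, -2.13358785,  0.10260579]), 'tvec': array([-0.08394632,  0.56865956,  1.39559777])}
wrist {'fx': 344.1398944339468, 'fy': 344.1398944339468, 'cx': 278.8881360233623, 'cy': 215.37248224070672, 'rvec': array([-2.30215425, -1.82066479, -0.22887619]), 'tvec': array([-0.54935873, -0.02634275,  0.39008717])}
```

View pics/scene0.png

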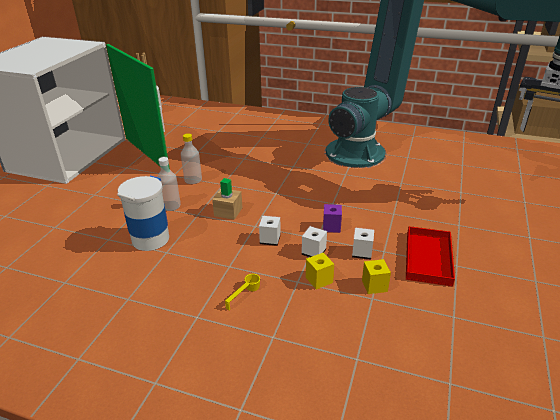

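View pics/top0.png

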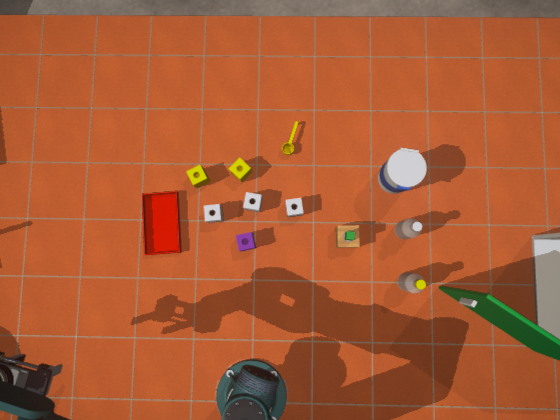

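View pics/wrist0.png

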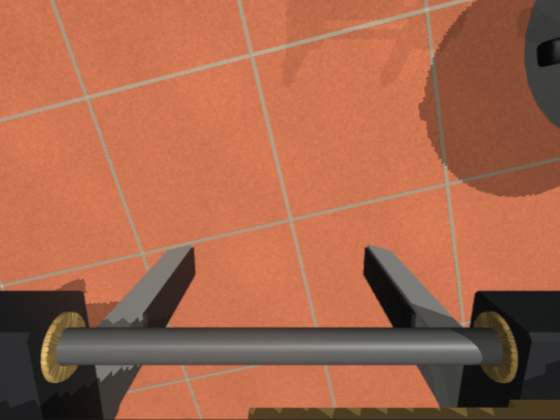

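```bash
cat > h.py <<'E'
from plant import r
import numpy as np, cv2
def cam(n):
    p=r.camera_params(n); R,_=cv2.Rodrigues(p['rvec']); K=np.array([[p['fx'],0,p['cx']],[0,p['fy'],p['cy']],[0,0,1]])
    return K,R,np.array(p['tvec'])
def px2w(c,uv,z):
    K,R,t=c; d=R.T@np.linalg.inv(K)@np.array([uv[0],uv[1],1.]); o=-R.T@t
    return (o+d*(z-o[2])/d[2])[:2]
def w2px(c,P):
    K,R,t=c; q=K@(R@np.asarray(P,float)+t); return q[:2]/q[2]
def tcp():
    s=r.get_state(); R,_=cv2.Rodrigues(s['eef_rot']); return np.array(s['tool_pos']),R,s
E
python3 - <<'E'
from h import *
c=cam("top"); f=r.grab_frame("top")
for t in ("socket_a_mid","gauge_grip","stand","tray","tub","bottle_1","scoop"):
    for d in r.trace(t,"top"):
        m=d['mask'].astype(np.uint8); 
        pts=cv2.findNonZero(m); rect=cv2.minAreaRect(pts)
        print(t,round(d['conf'],2),np.round(d['position'],1),m.sum(),np.round(rect[0],1),np.round(rect[1],1),round(rect[2],1), px2w(c,d['position'],{'s':.05,'g':.1,'t':.02}.get(t[0],.0)).round(3))
g=f[120:270,130:380]; cv2.imwrite("pics/topz.png",cv2.resize(g,None,fx=3.2,fy=3.2,interpolation=cv2.INTER_CUBIC)[:,:,::-1])
E
```

```text
socket_a_mid 0.64 [292.  207.9] 286 [294.3 206.9] [17.7 16.4] 81.9 [ 0.556 -0.114]
stand 0.7 [344.4 232. ] 482 [347.  235.5] [23. 24.] 90.0 [ 0.485 -0.272]
tray 0.64 [162.3 223. ] 2302 [161.5 222.6] [62.  37.8] 87.4 [0.506 0.286]
tub 0.63 [403.9 171.4] 1587 [402. 171.] [38.2 50.9] 45.0 [ 0.678 -0.459]
bottle_1 0.89 [410.4 284.5] 459 [411.5 282. ] [20. 27.] 90.0 [ 0.332 -0.478]
bottle_1 0.81 [409.9 227.2] 459 [408. 228.] [20. 26.] 90.0 [ 0.507 -0.48 ]
scoop 0.71 [292.6 141.7] 204 [292.7 138.1] [11.2 34.4] 26.6 [ 0.76  -0.113]
```

View pics/topz.png

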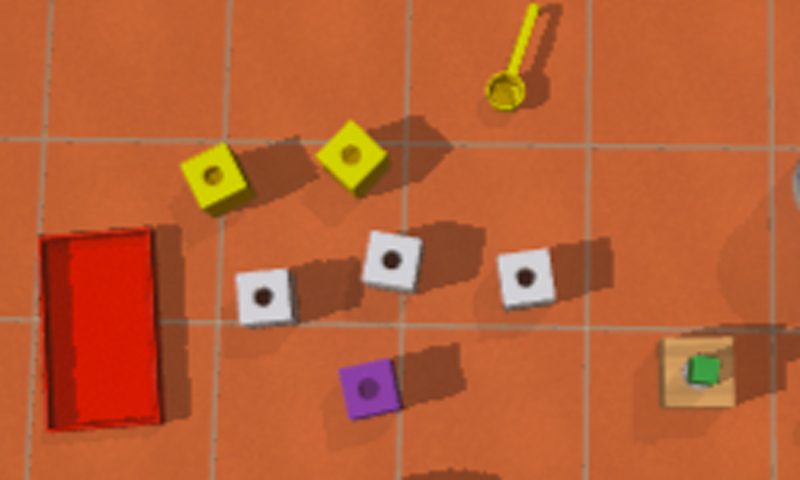

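The crop shows three white blocks, in full-image pixels, at (212,212), (252,201) and (294,207). These are the plain white peg sockets. The purple block at (245,241) and the yellow ones at (197,175) and (240,168) are look-alikes to leave alone. The gauge is in the stand at (348,236).

```bash
python3 - <<'E'
from h import *
c=cam("top"); f=r.grab_frame("top").astype(int)
for n,u,v in (("L",212,212.5),("M",252,201),("R",294,206.6)):
    u0,v0=int(u)-16,int(v)-16; p=f[v0:v0+33,u0:u0+33]
    w=((p.min(2)>150)&((p.max(2)-p.min(2))<50)).astype(np.uint8)
    k,_,st,_=cv2.connectedComponentsWithStats(w); 
    w=cv2.morphologyEx(w,cv2.MORPH_CLOSE,np.ones((7,7),np.uint8)); rect=cv2.minAreaRect(cv2.findNonZero(w))
    cx=np.array(rect[0])+[u0,v0]; P=px2w(c,cx,.06)
    yy,xx=np.mgrid[v0:v0+33,u0:u0+33]; wt=np.clip(120-p.max(2),0,None)*(np.hypot(xx-cx[0],yy-cx[1])<6)
    h=np.array([(xx*wt).sum(),(yy*wt).sum()])/wt.sum()
    b=cv2.boxPoints(rect)+[u0,v0]; B=[px2w(c,q,.06) for q in b]; e=B[1]-B[0]
    print(n,cx.round(1),np.array(rect[1]).round(1),P.round(4),"hole",h.round(1),px2w(c,h,.06).round(4),"yaw",round(np.degrees(np.arctan2(e[1],e[0]))%90,1))
# gauge
p=f; g=((p[:,:,1]>p[:,:,0]+40)&(p[:,:,1]>p[:,:,2]+30)).astype(np.uint8); g[:, 400:]=0; 
pts=cv2.findNonZero(g[200:270,320:380]); 
rect=cv2.minAreaRect(pts); print("gauge",np.array(rect[0])+[320,200],rect[1:],px2w(c,np.array(rect[0])+[320,200],.1).round(4))
# tray
red=((p[:,:,0]>110)&(p[:,:,1]<40)&(p[:,:,2]<60)).astype(np.uint8); 
k,l,st,ce=cv2.connectedComponentsWithStats(red); i=1+st[1:,4].argmax(); rect=cv2.minAreaRect(cv2.findNonZero((l==i).astype(np.uint8))); print("tray",rect,px2w(c,rect[0],.025).round(4)); B=[px2w(c,q,.025) for q in cv2.boxPoints(rect)]; print(np.round(B,3))
print("tubetc",px2w(c,(404,168),.169),px2w(c,(417,227),.16),px2w(c,(421,285),.16),px2w(c,(288,149),.02))
E
```

```text
L [211.9 212.2] [15.7 15.8] [0.5379 0.1264] hole [211.8 212.3] [0.5375 0.1267] yaw 6.6
M [251.9 200.8] [15.9 15.8] [0.5742 0.0068] hole [251.9 201. ] [0.5737 0.007 ] yaw 82.1
R [293.9 206.1] [15.8 15.7] [ 0.5599 -0.1197] hole [293.7 206.3] [ 0.5594 -0.1191] yaw 9.0
gauge [350. 235.] ((8.0, 8.0), 90.0) [ 0.4742 -0.2819]
tray ((160.6964569091797, 222.9347686767578), (61.19993591308594, 34.730194091796875), 86.87786865234375) [0.5058 0.2892]
[[0.597 0.353]
 [0.604 0.245]
 [0.416 0.227]
 [0.409 0.333]]
tubetc [ 0.65873027 -0.42241327] [ 0.49600513 -0.45791935] [ 0.33866824 -0.46601556] [ 0.74406084 -0.09897596]
```

```bash
cat >> h.py <<'E'
def rel(P,yaw=None):
    """yaw: world angle (deg) of the tool's x axis, tool down. prints shift cm in tool axes + rz deg, as total"""
    p,R,s=tcp(); d=R.T@(np.array(P)-p)*100
    out=[np.round(d,2)]
    # desired rotation
    if yaw is not None:
        a=np.radians(yaw); x=np.array([np.cos(a),np.sin(a),0]); z=np.array([0,0,-1.]); y=np.cross(z,x)
        D=np.column_stack([x,y,z]); rv,_=cv2.Rodrigues(R.T@D); out.append(np.degrees(rv.ravel()).round(2))
    return out
def st():
    p,R,s=tcp(); print("t",round(s['clock'],2),"tcp",p.round(4),"xaxis yaw",round(np.degrees(np.arctan2(R[1,0],R[0,0])),2),"tilt",np.degrees(np.arccos(-R[2,2])).round(2),"F",s['ft_force'].round(2),"w",round(s['width']*94,1))
E
python3 - <<'E'
from h import *
st(); p,R,s=tcp(); print(R.round(3)); K,Rc,t=cam("wrist"); print("cam in tool",(R.T@(-Rc.T@t-p)).round(4)); print("cam axes in tool\n",(R.T@Rc.T).round(3))
for yaw in (0,90,180,-90): print(yaw,rel([.474-.0,-.282,.2],yaw))
print(s['q'])
E
```

```text
t 0.6 tcp [0.1269 0.5352 0.2055] xaxis yaw 166.66 tilt 0.01 F [-0.75 -0.28  0.39] w 94.2
[[-0.973  0.231  0.   ]
 [ 0.231  0.973  0.   ]
 [-0.     0.    -1.   ]]
cam in tool [ 0.0716 -0.0002 -0.1792]
cam axes in tool
 [[ 0.    -0.969 -0.249]
 [ 1.    -0.     0.001]
 [-0.001 -0.249  0.969]]
0 [array([-52.63, -71.51,   0.54]), array([ 0.0000e+00, -1.0000e-02,  1.6666e+02])]
90 [array([-52.63, -71.51,   0.54]), array([ 1.000e-02, -1.000e-02,  7.666e+01])]
180 [array([-52.63, -71.51,   0.54]), array([ 1.000e-02,  0.000e+00, -1.334e+01])]
-90 [array([-52.63, -71.51,   0.54]), array([ 1.0000e-02,  1.0000e-02, -1.0334e+02])]
[ 1.23490731e+00  8.71876434e-02  1.37066627e+00  1.48274093e-05
  1.68358363e+00 -1.03076502e-01]
```

Request:
jog_arm(
  targets=[
    {"x": -2.3,"y": -3.3,"z": -0.3,"rz": -6.67},
    {"x": -2.3,"y": -3.3,"z": -0.3,"rz": -6.67},
    {"x": -2.3,"y": -3.3,"z": -0.3},
    {"x": -2.3,"y": -3.3,"z": -0.3},
    {"x": -2.3,"y": -3.3,"z": -0.3},
  ],
)

```text
validation failed for argument at $.ta...
```

Request:
jog_arm(
  targets=[
    {"x": -2.3,"y": -3.3,"z": -0.3},
    {"x": -2.3,"y": -3.3,"z": -0.3},
    {"x": -2.3,"y": -3.3,"z": -0.3},
    {"x": -2.3,"y": -3.3,"z": -0.3},
    {"x": -2.3,"y": -3.3,"z": -0.3},
  ],
)

```text
validation failed for argument at $.ta...
```

Request:
jog_arm(
  targets=[
    {"x": -2.3,"y": -3.3,"z": -0.3,"rx": 0,"ry": 0,"rz": -6.67,"fingers": 0},
  ],
)

```text
clock: 0.68
tool_pos: [0.1402, 0.5006, 0.2056]
eef_rot: [-0.174, -3.134, 0.003]
ft_force: [-0.1, -0.6, -0.6]
width: 0.999
```

Request:
jog_arm(
  targets=[
    {"x": -2.3,"y": -3.3,"z": -0.3,"rx": 0,"ry": 0,"rz": -6.67,"fingers": 0},
    {"x": -2.3,"y": -3.3,"z": -0.3,"rx": 0,"ry": 0,"rz": 0,"fingers": 0},
    {"x": -2.3,"y": -3.3,"z": -0.3,"rx": 0,"ry": 0,"rz": 0,"fingers": 0},
    {"x": -2.3,"y": -3.3,"z": -0.3,"rx": 0,"ry": 0,"rz": 0,"fingers": 0},
    {"x": -2.3,"y": -3.3,"z": -0.3,"rx": 0,"ry": 0,"rz": 0,"fingers": 0},
  ],
)

```text
clock: 1.1
tool_pos: [0.2541, 0.3295, 0.2196]
eef_rot: [0.042, -3.138, 0.006]
ft_force: [1.2, -0.3, 0.1]
width: 1.0
```

Request:
jog_arm(
  targets=[
    {"x": -2.3,"y": -3.3,"z": -0.3,"rx": 0,"ry": 0,"rz": 0,"fingers": 0},
    {"x": -2.3,"y": -3.3,"z": -0.3,"rx": 0,"ry": 0,"rz": 0,"fingers": 0},
    {"x": -2.3,"y": -3.3,"z": -0.3,"rx": 0,"ry": 0,"rz": 0,"fingers": 0},
    {"x": -2.3,"y": -3.3,"z": -0.3,"rx": 0,"ry": 0,"rz": 0,"fingers": 0},
    {"x": -2.3,"y": -3.3,"z": -0.3,"rx": 0,"ry": 0,"rz": 0,"fingers": 0},
  ],
)

```text
clock: 1.52
tool_pos: [0.3757, 0.1608, 0.2373]
eef_rot: [-0.046, 3.139, -0.001]
ft_force: [1.8, 0.6, 0.1]
width: 0.998
```

Request:
jog_arm(
  targets=[
    {"x": -2.3,"y": -3.3,"z": -0.3,"rx": 0,"ry": 0,"rz": 0,"fingers": 0},
    {"x": -2.3,"y": -3.3,"z": -0.3,"rx": 0,"ry": 0,"rz": 0,"fingers": 0},
    {"x": -2.3,"y": -3.3,"z": -0.3,"rx": 0,"ry": 0,"rz": 0,"fingers": 0},
    {"x": -2.3,"y": -3.3,"z": -0.3,"rx": 0,"ry": 0,"rz": 0,"fingers": 0},
    {"x": 0,"y": 0,"z": 0,"rx": 0,"ry": 0,"rz": 0,"fingers": 0},
  ],
)

```text
clock: 1.93
tool_pos: [0.4759, 0.0205, 0.2515]
eef_rot: [-0.032, 3.133, -0.004]
ft_force: [-1.0, -0.2, 0.0]
width: 0.999
```

```bash
python3 - <<'E'
from h import *
st(); c=cam("wrist"); f=r.grab_frame("wrist"); st(); cv2.imwrite("pics/w1.png",f[:,:,::-1]); np.savez("w1",K=c[0],R=c[1],t=c[2],f=f)
E
```

```text
t 1.93 tcp [0.4759 0.0205 0.2515] xaxis yaw -178.82 tilt 0.52 F [-0.99 -0.22  0.04] w 93.9
t 1.98 tcp [0.4744 0.0228 0.2515] xaxis yaw -178.74 tilt 0.41 F [-0.65  0.01  0.36] w 94.0
```

View pics/w1.png

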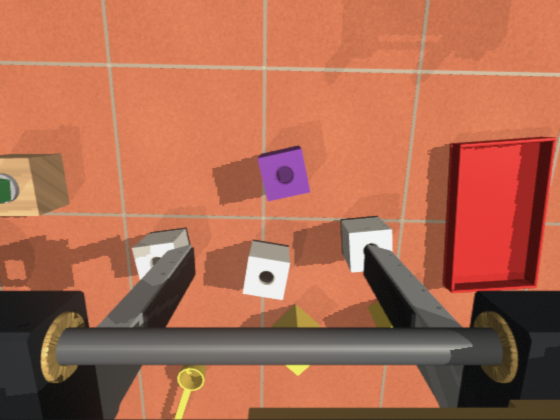

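Request:
jog_arm(
  targets=[
    {"x": -3.8,"y": -1,"z": 0,"rx": 0,"ry": 0,"rz": -1.0,"fingers": 0},
    {"x": -3.8,"y": -1.3,"z": 0,"rx": 0,"ry": 0,"rz": 0,"fingers": 0},
    {"x": 0,"y": 0,"z": 0,"rx": 0,"ry": 0,"rz": 0,"fingers": 0},
    {"x": 0,"y": 0,"z": 0,"rx": 0,"ry": 0,"rz": 0,"fingers": 0},
  ],
)

```text
clock: 2.32
tool_pos: [0.5491, 0.0046, 0.2474]
eef_rot: [0.065, -3.138, -0.006]
ft_force: [0.8, 0.5, 0.8]
width: 0.999
```

```bash
python3 - <<'E'
from h import *
st(); c=cam("wrist"); f=r.grab_frame("wrist"); st(); cv2.imwrite("pics/w2.png",f[:,:,::-1]); np.savez("w2",K=c[0],R=c[1],t=c[2],f=f)
E
```

```text
t 2.32 tcp [0.5491 0.0046 0.2474] xaxis yaw -177.63 tilt 0.29 F [0.83 0.52 0.77] w 93.9
t 2.37 tcp [0.5488 0.0047 0.2468] xaxis yaw -177.62 tilt 0.29 F [-0.6  -0.07  0.55] w 94.2
```

View pics/w2.png

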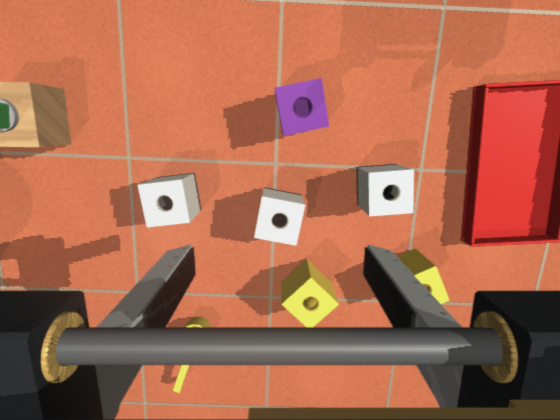

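```bash
cat >> h.py <<'E'
from scipy.optimize import least_squares
def socket_fit(c,f,uv,z=.06,win=40,thr=None):
    """fit 48mm square (at height z) to bright white top face by edge; returns xy,yaw"""
    f=f.astype(int); u,v=map(int,uv); p=f[v-win:v+win+1,u-win:u+win+1]; g=p.min(2); sat=p.max(2)-p.min(2)
    m=((g>(thr or 190))&(sat<45)).astype(np.uint8)
    m=cv2.morphologyEx(m,cv2.MORPH_OPEN,np.ones((3,3),np.uint8))
    k,l,s,_=cv2.connectedComponentsWithStats(m); 
    i=1+s[1:,4].argmax(); m=(l==i).astype(np.uint8)
    cn,_=cv2.findContours(m,cv2.RETR_EXTERNAL,cv2.CHAIN_APPROX_NONE); cn=max(cn,key=cv2.contourArea)
    W=np.array([px2w(c,q,z) for q in cn.reshape(-1,2)+[u-win,v-win]])
    rc=cv2.minAreaRect((W*1e3).astype(np.float32))
    def res(x):
        a=x[2]; d=W-x[:2]; q=np.abs(np.column_stack([d@[np.cos(a),np.sin(a)],d@[-np.sin(a),np.cos(a)]])); return (q.max(1)-x[3])*1e3
    y0=np.radians((rc[2]+45)%90-45)
    o=least_squares(res,[rc[0][0]/1e3,rc[0][1]/1e3,y0,.0235],loss='soft_l1'); x=o.x
    yy,xx=np.mgrid[v-win:v+win+1,u-win:u+win+1]; wt=(p.max(2)<140)*(np.hypot(xx-u,yy-v)<12)
    h=np.array([(xx*wt).sum(),(yy*wt).sum()])/wt.sum()
    return x[:2].round(4),round(np.degrees(x[2]),2),round(x[3]*2e3,2),round(np.abs(o.fun).mean(),2),"hole",h.round(1),px2w(c,h,z).round(4)
E
python3 - <<'E'
from h import *
for n,l in (("w2",(("R",(165,203)),("M",(279,220)),("L",(391,192)))),):
    d=np.load(n+".npz"); c=(d['K'],d['R'],d['t']); f=d['f']
    for k,uv in l:
        print(f[uv[1]+15,uv[0]],f[uv[1]-22,uv[0]])
        for thr in (170,190,210): print(k,thr,*socket_fit(c,f,uv,thr=thr))
E
```

```text
[238 239 237] [194 191 185]
R 170 [ 0.5625 -0.1194] 8.88 47.45 0.33 hole [164.9 202.6] [ 0.5618 -0.1183]
R 190 [ 0.5627 -0.1197] 8.98 47.05 0.29 hole [164.9 202.6] [ 0.5618 -0.1183]
R 210 [ 0.5628 -0.1197] 8.96 46.31 0.27 hole [164.9 202.6] [ 0.5618 -0.1183]
[238 239 238] [160 154 142]
M 170 [0.5772 0.0065] -8.65 47.23 0.29 hole [279.2 220. ] [0.5764 0.0067]
M 190 [0.5774 0.0065] -8.83 46.8 0.28 hole [279.2 220. ] [0.5764 0.0067]
M 210 [0.5774 0.0066] -8.78 46.22 0.29 hole [279.2 220. ] [0.5764 0.0067]
[239 241 240] [155 152 145]
L 170 [0.5408 0.1262] 6.47 47.12 0.24 hole [390.5 192.2] [0.5403 0.1258]
L 190 [0.5409 0.1262] 6.37 46.9 0.23 hole [390.5 192.2] [0.5403 0.1258]
L 210 [0.541  0.1261] 7.34 46.31 0.23 hole [390.5 192.2] [0.5403 0.1258]
```

Request:
jog_arm(
  targets=[
    {"x": 1.1,"y": -4.0,"z": 0,"rx": 0,"ry": 0,"rz": 0,"fingers": 0},
    {"x": 1.1,"y": -4.0,"z": 0,"rx": 0,"ry": 0,"rz": 0,"fingers": 0},
    {"x": 1.1,"y": -4.0,"z": 0,"rx": 0,"ry": 0,"rz": 0,"fingers": 0},
    {"x": 1.1,"y": -4.0,"z": 0,"rx": 0,"ry": 0,"rz": 0,"fingers": 0},
    {"x": 1.1,"y": -4.0,"z": 0,"rx": 0,"ry": 0,"rz": 0,"fingers": 0},
  ],
)

```text
clock: 2.78
tool_pos: [0.5002, -0.1874, 0.249]
eef_rot: [-0.108, 3.138, 0.012]
ft_force: [1.1, -0.1, 0.7]
width: 1.001
```

Request:
jog_arm(
  targets=[
    {"x": 1.1,"y": -4.0,"z": 1,"rx": 0,"ry": 0,"rz": 0,"fingers": 0},
    {"x": 1.1,"y": -4.0,"z": 1,"rx": 0,"ry": 0,"rz": 0,"fingers": 0},
    {"x": 0,"y": 0,"z": 0,"rx": 0,"ry": 0,"rz": 0,"fingers": 0},
    {"x": 0,"y": 0,"z": 0,"rx": 0,"ry": 0,"rz": 0,"fingers": 0},
  ],
)

```text
clock: 3.12
tool_pos: [0.4782, -0.2716, 0.2333]
eef_rot: [-0.102, 3.132, 0.002]
ft_force: [0.9, 0.7, 1.2]
width: 1.0
```

```bash
python3 - <<'E'
from h import *
c=cam("wrist"); f=r.grab_frame("wrist"); st(); cv2.imwrite("pics/w3.png",f[:,:,::-1]); np.savez("w3",K=c[0],R=c[1],t=c[2],f=f)
E
```

```text
t 3.17 tcp [ 0.4782 -0.2715  0.2332] xaxis yaw -176.24 tilt 0.42 F [ 0.83 -0.14  1.04] w 94.3
```

View pics/w3.png

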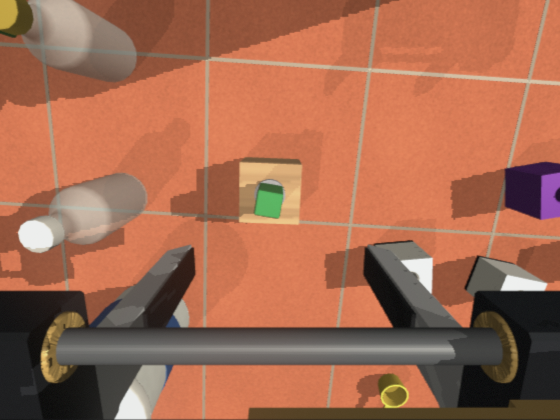

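```bash
python3 - <<'E'
from h import *
d=np.load("w3.npz"); c=(d['K'],d['R'],d['t']); f=d['f'].astype(int)
cr=d['f'][150:235,225:315]; cv2.imwrite("pics/w3z.png",cv2.resize(cr,None,fx=6,fy=6,interpolation=cv2.INTER_NEAREST)[:,:,::-1])
for v in range(180,224,4): print(v,f[v,268])
for thr in (110,125):
    m=((f[:,:,1]>thr)&(f[:,:,1]>f[:,:,0]+50)).astype(np.uint8); k,l,s,ce=cv2.connectedComponentsWithStats(m); i=1+s[1:,4].argmax(); print(s[i])
    cn,_=cv2.findContours((l==i).astype(np.uint8),cv2.RETR_EXTERNAL,cv2.CHAIN_APPROX_NONE); W=np.array([px2w(c,q,.108) for q in cn[0].reshape(-1,2)])
    rc=cv2.minAreaRect((W*1e3).astype(np.float32)); print(rc)
E
```

```text
180 [181 175 169]
184 [76 99 67]
188 [62 94 53]
192 [ 86 168  91]
196 [ 91 182  99]
200 [ 91 180  99]
204 [ 91 180  98]
208 [ 92 180  98]
212 [ 91 178  98]
216 [102 151  85]
220 [235 196 138]
[255 190  28  28 608]
((475.63665771484375, -281.3564758300781), (22.484668731689453, 22.864469528198242), 83.5380630493164)
[255 190  28  28 605]
((475.7036437988281, -281.3980407714844), (22.472885131835938, 22.76247787475586), 83.23493957519531)
```

View pics/w3z.png

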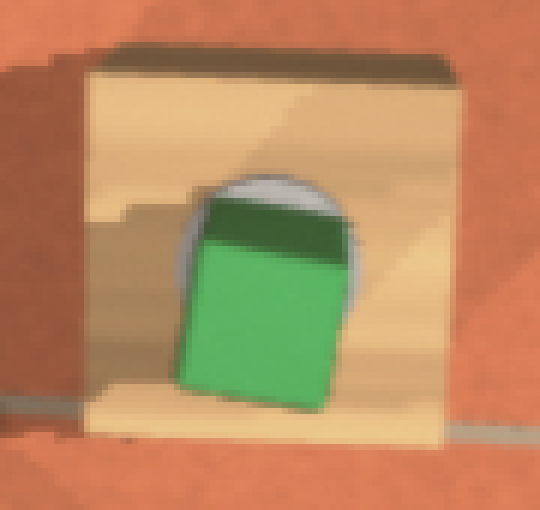

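```bash
python3 - <<'E'
from h import *
print(rel([.4757,-.2814,.069],173.4))
E
```

```text
[array([ 0.44, -0.97, 16.42]), array([ 0.04,  0.42, 10.36])]
```

Request:
jog_arm(
  targets=[
    {"x": 0.22,"y": -0.5,"z": 3,"rx": 0,"ry": 0.4,"rz": 5.2,"fingers": 0},
    {"x": 0.22,"y": -0.5,"z": 3.5,"rx": 0,"ry": 0,"rz": 5.2,"fingers": 0},
    {"x": 0,"y": 0,"z": 3,"rx": 0,"ry": 0,"rz": 0,"fingers": 0},
    {"x": 0,"y": 0,"z": 0,"rx": 0,"ry": 0,"rz": 0,"fingers": 0},
  ],
)

```text
clock: 3.5
tool_pos: [0.4779, -0.2754, 0.1434]
eef_rot: [0.181, 3.123, -0.009]
ft_force: [-0.8, -0.0, -1.0]
width: 1.0
```

```bash
python3 - <<'E'
from h import *
st();print(rel([.4757,-.2814,.069],173.4))
E
```

```text
t 3.5 tcp [ 0.4779 -0.2754  0.1434] xaxis yaw 173.37 tilt 0.83 F [-0.76 -0.01 -1.02] w 94.0
[array([ 0.25, -0.59,  7.44]), array([-0.27,  0.79, -0.03])]
```

Request:
jog_arm(
  targets=[
    {"x": 0.25,"y": -0.6,"z": 2.2,"rx": -0.2,"ry": 0.8,"rz": 0,"fingers": 0},
    {"x": 0,"y": 0,"z": 2.2,"rx": 0,"ry": 0,"rz": 0,"fingers": 0},
    {"x": 0,"y": 0,"z": 1.5,"rx": 0,"ry": 0,"rz": 0,"fingers": 100},
    {"x": 0,"y": 0,"z": 0,"rx": 0,"ry": 0,"rz": 0,"fingers": 100},
  ],
)

```text
clock: 3.83
tool_pos: [0.4792, -0.2748, 0.0907]
eef_rot: [0.162, 3.13, -0.007]
ft_force: [0.1, 0.6, -0.1]
width: 0.895
```

```bash
python3 - <<'E'
from h import *
st();print(rel([.4757,-.2814,.069],173.4))
E
```

```text
t 3.83 tcp [ 0.4792 -0.2748  0.0907] xaxis yaw 174.06 tilt 0.5 F [ 0.09  0.62 -0.06] w 84.1
[array([ 0.3 , -0.69,  2.17]), array([-0.23,  0.44,  0.66])]
```

Request:
jog_arm(
  targets=[
    {"x": 0.3,"y": -0.7,"z": 0,"rx": 0,"ry": 0.4,"rz": 0.6,"fingers": 100},
    {"x": 0,"y": 0,"z": 0,"rx": 0,"ry": 0,"rz": 0,"fingers": 100},
  ],
)

```text
clock: 4.0
tool_pos: [0.4772, -0.28, 0.0947]
eef_rot: [0.173, 3.133, -0.01]
ft_force: [0.2, -0.3, -0.1]
width: 0.751
```

```bash
python3 - <<'E'
from h import *
st();print(rel([.4757,-.2814,.069],173.4))
E
```

```text
t 4.0 tcp [ 0.4772 -0.28    0.0947] xaxis yaw 173.68 tilt 0.4 F [ 0.23 -0.26 -0.07] w 70.6
[array([ 0.15, -0.15,  2.57]), array([-0.34,  0.22,  0.28])]
```

Request:
jog_arm(
  targets=[
    {"x": 0.15,"y": -0.15,"z": 1.2,"rx": -0.3,"ry": 0.2,"rz": 0.2,"fingers": 100},
    {"x": 0,"y": 0,"z": 1.3,"rx": 0,"ry": 0,"rz": 0,"fingers": 100},
    {"x": 0,"y": 0,"z": 0,"rx": 0,"ry": 0,"rz": 0,"fingers": 120},
  ],
)

```text
clock: 4.25
tool_pos: [0.4792, -0.2831, 0.0752]
eef_rot: [0.176, 3.127, -0.01]
ft_force: [0.1, -0.2, -0.0]
width: 0.57
```

```bash
python3 - <<'E'
from h import *
st();print(rel([.4757,-.2814,.069],173.4))
E
```

```text
t 4.25 tcp [ 0.4792 -0.2831  0.0752] xaxis yaw 173.55 tilt 0.69 F [ 0.06 -0.21 -0.03] w 53.6
[array([0.37, 0.14, 0.62]), array([-0.34,  0.6 ,  0.14])]
```

Request:
jog_arm(
  targets=[
    {"x": 0.35,"y": 0.1,"z": 0.6,"rx": -0.3,"ry": 0.6,"rz": 0,"fingers": 120},
    {"x": 0,"y": 0,"z": 0,"rx": 0,"ry": 0,"rz": 0,"fingers": 120},
    {"x": 0,"y": 0,"z": 0,"rx": 0,"ry": 0,"rz": 0,"fingers": 120},
  ],
)

```text
clock: 4.5
tool_pos: [0.4764, -0.2826, 0.0707]
eef_rot: [0.178, 3.135, -0.003]
ft_force: [-0.0, -0.3, 0.8]
width: 0.533
```

```bash
python3 - <<'E'
from h import *
st();print(rel([.4757,-.2814,.069],173.4)); f=r.grab_frame("wrist"); st(); cv2.imwrite("pics/w4.png",f[:,:,::-1])
E
```

```text
t 4.5 tcp [ 0.4764 -0.2826  0.0707] xaxis yaw 173.52 tilt 0.12 F [-0.03 -0.26  0.79] w 50.1
[array([0.08, 0.11, 0.17]), array([-0.09,  0.08,  0.12])]
t 4.55 tcp [ 0.4762 -0.2825  0.0705] xaxis yaw 173.52 tilt 0.1 F [-0.31  0.24 -0.55] w 50.0
```

View pics/w4.png

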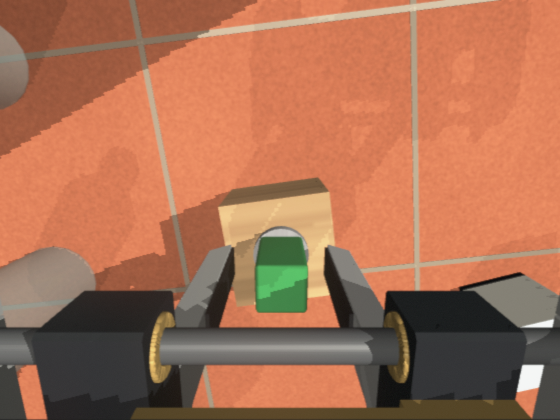

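The wrist view shows the green handle at (281,275), centred between the pads at (235,285) and (325,285) and square to them. I'll close on it gently.

Request:
jog_arm(
  targets=[
    {"x": 0,"y": 0,"z": 0.1,"rx": 0,"ry": 0,"rz": 0,"fingers": 255},
    {"x": 0,"y": 0,"z": 0,"rx": 0,"ry": 0,"rz": 0,"fingers": 255},
    {"x": 0,"y": 0,"z": 0,"rx": 0,"ry": 0,"rz": 0,"fingers": 255},
  ],
  force=20,
)

```text
clock: 4.8
tool_pos: [0.4766, -0.2829, 0.0704]
eef_rot: [0.178, 3.134, -0.003]
ft_force: [-0.1, -0.3, 0.2]
width: 0.354
```

```bash
python3 - <<'E'
from h import *
st()
E
```

```text
t 4.8 tcp [ 0.4766 -0.2829  0.0704] xaxis yaw 173.5 tilt 0.18 F [-0.05 -0.35  0.18] w 33.3
```

Request:
jog_arm(
  targets=[
    {"x": 0,"y": 0,"z": 0,"rx": 0,"ry": 0,"rz": 0,"fingers": 255},
    {"x": 0,"y": 0,"z": 0,"rx": 0,"ry": 0,"rz": 0,"fingers": 255},
    {"x": 0,"y": 0,"z": 0,"rx": 0,"ry": 0,"rz": 0,"fingers": 255},
    {"x": 0,"y": 0,"z": 0,"rx": 0,"ry": 0,"rz": 0,"fingers": 255},
  ],
  force=20,
)

```text
clock: 5.13
tool_pos: [0.4767, -0.283, 0.0707]
eef_rot: [0.178, 3.134, -0.004]
ft_force: [-0.2, 0.4, -0.1]
width: 0.257
```

```bash
python3 - <<'E'
from h import *
st(); f=r.grab_frame("wrist"); st()
E
```

```text
t 5.13 tcp [ 0.4767 -0.283   0.0707] xaxis yaw 173.5 tilt 0.2 F [-0.21  0.44 -0.06] w 24.1
t 5.18 tcp [ 0.4767 -0.283   0.0707] xaxis yaw 173.51 tilt 0.2 F [-0.41 -0.11 -0.03] w 23.8
```

Request:
jog_arm(
  targets=[
    {"x": 0,"y": 0,"z": -2,"rx": 0,"ry": 0,"rz": 0,"fingers": 255},
    {"x": 0,"y": 0,"z": -3,"rx": 0,"ry": 0,"rz": 0,"fingers": 255},
    {"x": 0,"y": 0,"z": -3,"rx": 0,"ry": 0,"rz": 0,"fingers": 255},
    {"x": 0,"y": 0,"z": -2,"rx": 0,"ry": 0,"rz": 0,"fingers": 255},
    {"x": 0,"y": 0,"z": 0,"rx": 0,"ry": 0,"rz": 0,"fingers": 255},
  ],
)

```text
clock: 5.6
tool_pos: [0.477, -0.2825, 0.1709]
eef_rot: [0.178, 3.134, -0.001]
ft_force: [0.5, -0.8, 0.4]
width: 0.252
```

```bash
python3 - <<'E'
from h import *
st(); print(rel([.5626,-.1196,.15],173.5))
E
```

```text
t 5.6 tcp [ 0.477  -0.2825  0.1709] xaxis yaw 173.51 tilt 0.13 F [ 0.52 -0.77  0.4 ] w 23.7
[array([-6.66, 17.15,  2.1 ]), array([-0.02,  0.13,  0.01])]
```

Request:
jog_arm(
  targets=[
    {"x": -1.4,"y": 3.6,"z": 0,"rx": 0,"ry": 0,"rz": 0,"fingers": 255},
    {"x": -1.4,"y": 3.6,"z": 0,"rx": 0,"ry": 0,"rz": 0,"fingers": 255},
    {"x": -1.4,"y": 3.6,"z": 0,"rx": 0,"ry": 0,"rz": 0,"fingers": 255},
    {"x": -1.4,"y": 3.6,"z": 0.5,"rx": 0,"ry": 0,"rz": 0,"fingers": 255},
    {"x": -1,"y": 2.6,"z": 0.8,"rx": 0,"ry": 0,"rz": 0,"fingers": 255},
  ],
)

```text
clock: 6.02
tool_pos: [0.5636, -0.1236, 0.1562]
eef_rot: [0.202, 3.13, -0.009]
ft_force: [-0.1, 0.7, -0.1]
width: 0.254
```

Request:
jog_arm(
  targets=[
    {"x": 0,"y": 0,"z": 0,"rx": 0,"ry": 0,"rz": 0,"fingers": 255},
    {"x": 0,"y": 0,"z": 0,"rx": 0,"ry": 0,"rz": 0,"fingers": 255},
  ],
)

```text
clock: 6.18
tool_pos: [0.5638, -0.1171, 0.151]
eef_rot: [-0.189, -3.135, 0.003]
ft_force: [0.2, -0.4, -0.9]
width: 0.255
```

```bash
python3 - <<'E'
from h import *
st(); print(rel([.5626,-.1196,.135],173.5)); c=cam("wrist"); f=r.grab_frame("wrist"); st(); cv2.imwrite("pics/w5.png",f[:,:,::-1]); np.savez("w5",K=c[0],R=c[1],t=c[2],f=f)
E
```

```text
t 6.18 tcp [ 0.5638 -0.1171  0.151 ] xaxis yaw 173.12 tilt 0.12 F [ 0.18 -0.41 -0.92] w 24.0
[array([ 0.09, -0.26,  1.6 ]), array([-0.1 , -0.06, -0.38])]
t 6.23 tcp [ 0.5633 -0.117   0.1504] xaxis yaw 173.08 tilt 0.13 F [-0.61  0.4  -1.37] w 24.3
```

View pics/w5.png

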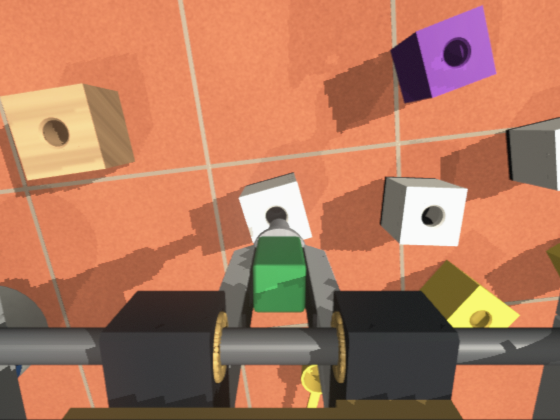

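```bash
python3 - <<'E'
from h import *
d=np.load("w5.npz"); c=(d['K'],d['R'],d['t']); f=d['f']
p=np.array([.5636,-.1171,.1508])
print("tip pred",w2px(c,p-[0,0,.0627]),"collar",w2px(c,p-[0,0,.0127]),"coltop",w2px(c,p-[0,0,.0067]),"handle top",w2px(c,p+[0,0,.0373]),"hole",w2px(c,[.5626,-.1196,.06]))
u0,v0=225,165
cv2.imwrite("pics/w5z.png",cv2.resize(f[165:265,225:335],None,fx=6,fy=6,interpolation=cv2.INTER_CUBIC)[:,:,::-1])
E
```

```text
tip pred [279.02704783 227.59469464] collar [278.96531132 251.43837915] coltop [278.95587319 255.08354614] handle top [278.86508428 290.14775687] hole [275.84687593 216.99483637]
```

View pics/w5z.png

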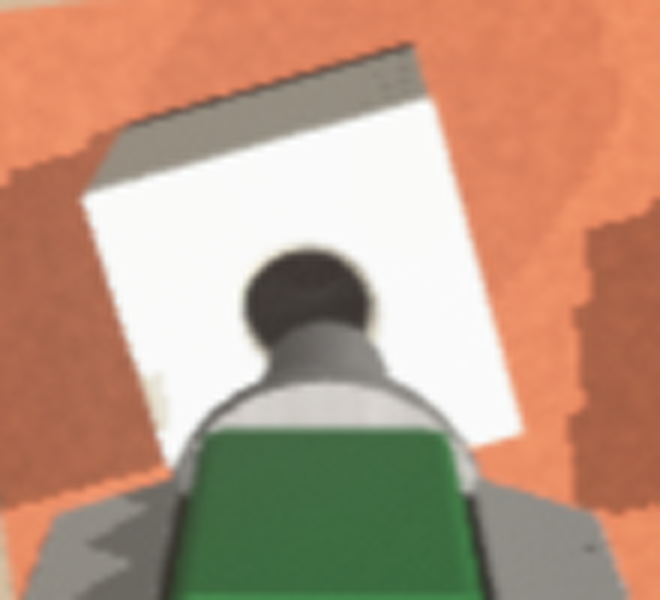

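```bash
python3 - <<'E'
from h import *
d=np.load("w5.npz"); c=(d['K'],d['R'],d['t']); f=d['f'].astype(int)
p=np.array([.5636,-.1171,.1508]); a=np.radians(173.1); x=np.array([np.cos(a),np.sin(a),0]); 
th=np.linspace(0,6.28,200)
def circ(rr,dz): 
    P=np.array([w2px(c,p+[rr*np.cos(t),rr*np.sin(t),dz]) for t in th]); return P[P[:,1].argmin()]
print("collar upper rim top",circ(.016,-.0067),"lower",circ(.016,-.0127)); print("pin edge r8 z+5",circ(.008,-.0577),"tip r6",circ(.006,-.0627),"r5",circ(.005,-.0627))
print("handle back edge top",w2px(c,p+[0,0,.0373]+x*.012),"bottom",w2px(c,p+[0,0,-.0067]+x*.012), "front top",w2px(c,p+[0,0,.0373]-x*.012))
print("1mm x", w2px(c,p+[0,0,.0373]+x*.013)-w2px(c,p+[0,0,.0373]+x*.012))
for v in list(range(214,242))+list(range(258,272))+list(range(304,318)): print(v,f[v,279],end=' ')
E
```

```text
collar upper rim top [278.73276803 228.40618299] lower [278.74888239 225.46452772]
pin edge r8 z+5 [278.93430164 218.80690063] tip r6 [278.96273272 219.69072058] r5 [278.97350486 221.01455735]
handle back edge top [278.87741572 265.35813292] bottom [278.96689504 235.17672669] front top [278.85321638 314.00554379]
1mm x [ 1.04939622e-03 -2.10957819e+00]
214 [66 62 58] 215 [65 59 57] 216 [63 58 54] 217 [64 59 56] 218 [86 82 78] 219 [112 109 105] 220 [117 113 110] 221 [117 114 110] 222 [117 113 110] 223 [117 114 111] 224 [118 116 112] 225 [118 115 111] 226 [121 117 114] 227 [128 124 121] 228 [157 153 149] 229 [204 200 195] 230 [209 206 200] 231 [210 206 201] 232 [210 205 200] 233 [209 205 200] 234 [209 205 200] 235 [197 196 188] 236 [130 151 129] 237 [ 75 112  77] 238 [ 65 107  67] 239 [ 65 107  67] 240 [ 66 107  67] 241 [ 63 106  66] 258 [ 61 108  65] 259 [ 61 108  65] 260 [ 60 108  65] 261 [ 58 107  64] 262 [ 60 108  65] 263 [ 60 111  65] 264 [ 67 131  75] 265 [ 77 159  89] 266 [ 86 182 102] 267 [ 89 187 104] 268 [ 89 188 104] 269 [ 89 188 105] 270 [ 88 188 103] 271 [ 89 188 105] 304 [ 69 139  78] 305 [ 68 139  78] 306 [ 68 139  78] 307 [ 67 138  77] 308 [ 69 139  78] 309 [ 67 139  77] 310 [ 68 135  75] 311 [ 90 125  72] 312 [164 125  81] 313 [227 137  96] 314 [231 139  98] 315 [232 139  98] 316 [233 141  99] 317 [233 141 101]
```

```bash
python3 - <<'E'
from h import *
st(); print(rel([.5626,-.1193,.130],173.1))
E
```

```text
t 6.23 tcp [ 0.5633 -0.117   0.1504] xaxis yaw 173.08 tilt 0.13 F [-0.61  0.4  -1.37] w 24.3
[array([ 0.04, -0.23,  2.04]), array([-0.04, -0.12, -0.02])]
```

Request:
jog_arm(
  targets=[
    {"x": 0.05,"y": -0.25,"z": 1.0,"rx": 0,"ry": 0,"rz": 0,"fingers": 255},
    {"x": 0,"y": 0,"z": 1.0,"rx": 0,"ry": 0,"rz": 0,"fingers": 255},
    {"x": 0,"y": 0,"z": 0,"rx": 0,"ry": 0,"rz": 0,"fingers": 255},
    {"x": 0,"y": 0,"z": 0,"rx": 0,"ry": 0,"rz": 0,"fingers": 255},
  ],
)

```text
clock: 6.57
tool_pos: [0.5602, -0.1235, 0.1267]
eef_rot: [-0.197, -3.13, 0.002]
ft_force: [0.1, 0.4, -0.4]
width: 0.251
```

```bash
python3 - <<'E'
from h import *
st(); print(rel([.5626,-.1193,.125],173.1))
E
```

```text
t 6.57 tcp [ 0.5602 -0.1235  0.1267] xaxis yaw 172.79 tilt 0.3 F [ 0.1   0.41 -0.4 ] w 23.6
[array([-0.19,  0.45,  0.17]), array([-0.11, -0.28, -0.31])]
```

Request:
jog_arm(
  targets=[
    {"x": -0.19,"y": 0.4,"z": 0,"rx": 0,"ry": -0.2,"rz": -0.3,"fingers": 255},
    {"x": 0,"y": 0,"z": 0,"rx": 0,"ry": 0,"rz": 0,"fingers": 255},
    {"x": 0,"y": 0,"z": 0,"rx": 0,"ry": 0,"rz": 0,"fingers": 255},
  ],
)

```text
clock: 6.82
tool_pos: [0.5618, -0.1216, 0.1263]
eef_rot: [-0.194, -3.134, 0.003]
ft_force: [1.1, 0.3, -0.6]
width: 0.251
```

```bash
python3 - <<'E'
from h import *
st(); print(rel([.5626,-.1193,.125],173.1))
E
```

```text
t 6.82 tcp [ 0.5618 -0.1216  0.1263] xaxis yaw 172.9 tilt 0.15 F [ 1.11  0.33 -0.65] w 23.6
[array([-0.05,  0.24,  0.13]), array([-0.11, -0.1 , -0.2 ])]
```

Request:
jog_arm(
  targets=[
    {"x": -0.06,"y": 0.28,"z": 0,"rx": 0,"ry": -0.1,"rz": -0.2,"fingers": 255},
    {"x": 0,"y": 0,"z": 0,"rx": 0,"ry": 0,"rz": 0,"fingers": 255},
    {"x": 0,"y": 0,"z": 0,"rx": 0,"ry": 0,"rz": 0,"fingers": 255},
  ],
)

```text
clock: 7.07
tool_pos: [0.5635, -0.1191, 0.1275]
eef_rot: [0.189, 3.134, -0.004]
ft_force: [-0.7, -0.2, -1.2]
width: 0.254
```

```bash
python3 - <<'E'
from h import *
st(); print(rel([.5626,-.1193,.125],173.1)); c=cam("wrist"); f=r.grab_frame("wrist"); st();
cv2.imwrite("pics/w6.png",cv2.resize(f[165:265,225:335],None,fx=6,fy=6,interpolation=cv2.INTER_CUBIC)[:,:,::-1])
E
```

```text
t 7.07 tcp [ 0.5635 -0.1191  0.1275] xaxis yaw 173.1 tilt 0.19 F [-0.7  -0.16 -1.18] w 23.9
[array([ 0.09, -0.03,  0.25]), array([-0.13,  0.14, -0.  ])]
t 7.12 tcp [ 0.5636 -0.119   0.1276] xaxis yaw 173.1 tilt 0.2 F [ 0.07 -0.39 -0.27] w 24.1
```

View pics/w6.png

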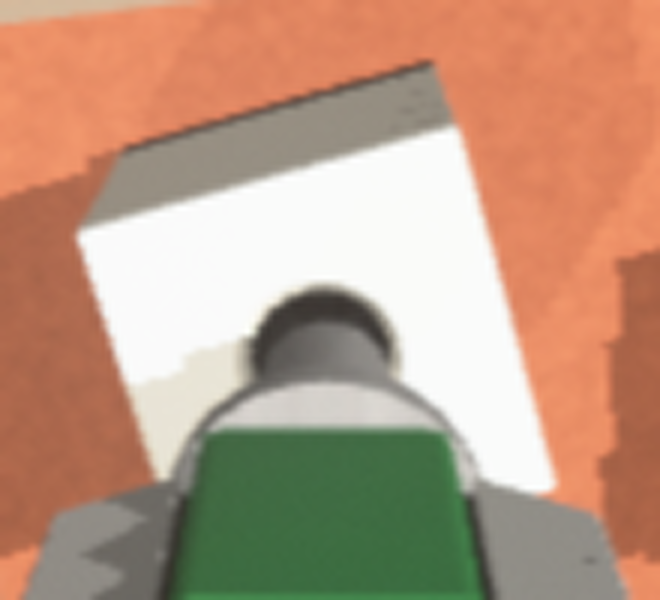

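The pin lines up with the hole at crop position (322,340). I'll correct 0.9 mm in x and ease down.

Request:
jog_arm(
  targets=[
    {"x": 0.1,"y": -0.02,"z": 0.3,"rx": 0,"ry": 0.1,"rz": 0,"fingers": 255},
    {"x": 0,"y": 0,"z": 0.3,"rx": 0,"ry": 0,"rz": 0,"fingers": 255},
    {"x": 0,"y": 0,"z": 0,"rx": 0,"ry": 0,"rz": 0,"fingers": 255},
  ],
)

```text
clock: 7.37
tool_pos: [0.5628, -0.119, 0.1216]
eef_rot: [0.188, 3.134, -0.004]
ft_force: [0.5, -0.2, -0.4]
width: 0.255
```

```bash
python3 - <<'E'
from h import *
st(); print(rel([.5626,-.1193,.110],173.1))
E
```

```text
t 7.37 tcp [ 0.5628 -0.119   0.1216] xaxis yaw 173.13 tilt 0.18 F [ 0.54 -0.16 -0.43] w 24.0
[array([ 0.02, -0.03,  1.16]), array([-0.15,  0.11,  0.03])]
```

Request:
jog_arm(
  targets=[
    {"x": 0.02,"y": -0.02,"z": 0.4,"rx": 0,"ry": 0,"rz": 0,"fingers": 255},
    {"x": 0,"y": 0,"z": 0.4,"rx": 0,"ry": 0,"rz": 0,"fingers": 255},
    {"x": 0,"y": 0,"z": 0.4,"rx": 0,"ry": 0,"rz": 0,"fingers": 255},
    {"x": 0,"y": 0,"z": 0,"rx": 0,"ry": 0,"rz": 0,"fingers": 255},
  ],
)

```text
clock: 7.7
tool_pos: [0.5623, -0.1191, 0.1079]
eef_rot: [0.188, 3.135, -0.004]
ft_force: [0.4, -0.4, -1.1]
width: 0.254
```

```bash
python3 - <<'E'
from h import *
st(); print(rel([.5626,-.1193,.10],173.1))
E
```

```text
t 7.7 tcp [ 0.5623 -0.1191  0.1079] xaxis yaw 173.13 tilt 0.15 F [ 0.38 -0.39 -1.09] w 23.9
[array([-0.03, -0.01,  0.79]), array([-0.14,  0.06,  0.03])]
```

Request:
jog_arm(
  targets=[
    {"x": 0,"y": 0,"z": 0.4,"rx": 0,"ry": 0,"rz": 0,"fingers": 255},
    {"x": 0,"y": 0,"z": 0.4,"rx": 0,"ry": 0,"rz": 0,"fingers": 255},
    {"x": 0,"y": 0,"z": 0.4,"rx": 0,"ry": 0,"rz": 0,"fingers": 255},
    {"x": 0,"y": 0,"z": 0.3,"rx": 0,"ry": 0,"rz": 0,"fingers": 255},
  ],
)

```text
clock: 8.03
tool_pos: [0.562, -0.1196, 0.0919]
eef_rot: [0.188, 3.136, -0.005]
ft_force: [0.2, 0.3, 1.1]
width: 0.253
```

```bash
python3 - <<'E'
from h import *
st()
E
```

```text
t 8.03 tcp [ 0.562  -0.1196  0.0919] xaxis yaw 173.12 tilt 0.19 F [0.22 0.27 1.13] w 23.8
```

Request:
jog_arm(
  targets=[
    {"x": 0,"y": 0,"z": 0.25,"rx": 0,"ry": 0,"rz": 0,"fingers": 255},
    {"x": 0,"y": 0,"z": 0.25,"rx": 0,"ry": 0,"rz": 0,"fingers": 255},
  ],
)

```text
clock: 8.2
tool_pos: [0.562, -0.1198, 0.0866]
eef_rot: [0.189, 3.135, -0.006]
ft_force: [-0.1, 0.5, 2.0]
width: 0.256
```

Request:
jog_arm(
  targets=[
    {"x": 0,"y": 0,"z": 0.25,"rx": 0,"ry": 0,"rz": 0,"fingers": 255},
  ],
)

```text
clock: 8.28
tool_pos: [0.5622, -0.1199, 0.0843]
eef_rot: [0.189, 3.135, -0.006]
ft_force: [-2.7, 0.5, 13.7]
width: 0.256
```

Request:
jog_arm(
  targets=[
    {"x": 0,"y": 0,"z": 0.25,"rx": 0,"ry": 0,"rz": 0,"fingers": 255},
  ],
)

```text
clock: 8.37
tool_pos: [0.563, -0.12, 0.0841]
eef_rot: [0.188, 3.133, -0.006]
ft_force: [-2.7, 1.2, 14.5]
width: 0.251
```

R stopped dead at TCP z 0.084, about 12 mm proud, with the force rising to 14 N. So R is tight and I'll withdraw.

Request:
jog_arm(
  targets=[
    {"x": 0,"y": 0,"z": -0.5,"rx": 0,"ry": 0,"rz": 0,"fingers": 255},
    {"x": 0,"y": 0,"z": -0.8,"rx": 0,"ry": 0,"rz": 0,"fingers": 255},
    {"x": 0,"y": 0,"z": -1,"rx": 0,"ry": 0,"rz": 0,"fingers": 255},
    {"x": 0,"y": 0,"z": -1.2,"rx": 0,"ry": 0,"rz": 0,"fingers": 255},
    {"x": 0,"y": 0,"z": -1.5,"rx": 0,"ry": 0,"rz": 0,"fingers": 255},
  ],
)

```text
clock: 8.78
tool_pos: [0.5623, -0.1192, 0.1336]
eef_rot: [0.188, 3.135, -0.004]
ft_force: [0.1, 0.3, -0.3]
width: 0.255
```

Request:
jog_arm(
  targets=[
    {"x": 0,"y": 0,"z": -1.5,"rx": 0,"ry": 0,"rz": 0,"fingers": 255},
    {"x": 0,"y": 0,"z": 0,"rx": 0,"ry": 0,"rz": 0,"fingers": 255},
  ],
)

```text
clock: 8.95
tool_pos: [0.5639, -0.1195, 0.1548]
eef_rot: [0.188, 3.129, -0.006]
ft_force: [0.1, 0.5, 0.3]
width: 0.257
```

```bash
python3 - <<'E'
from h import *
st(); print(rel([.5773,.0065,.15],173.1)); f=r.grab_frame("wrist"); cv2.imwrite("pics/w7.png",f[:,:,::-1])
E
```

```text
t 8.95 tcp [ 0.5639 -0.1195  0.1548] xaxis yaw 173.13 tilt 0.44 F [0.12 0.49 0.3 ] w 24.1
[array([ 0.18, 12.67,  0.43]), array([-0.19,  0.4 ,  0.03])]
```

View pics/w7.png

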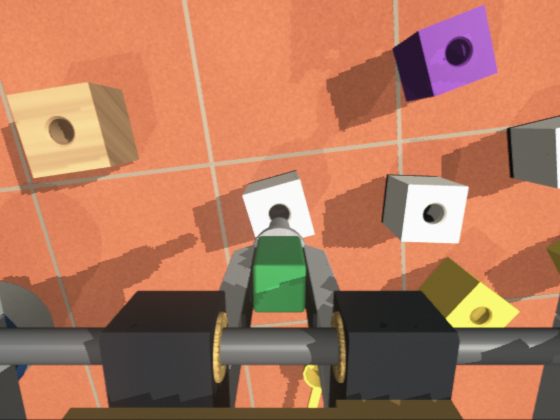

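Request:
jog_arm(
  targets=[
    {"x": 0.05,"y": 3.5,"z": 0,"rx": 0,"ry": 0.4,"rz": 0,"fingers": 255},
    {"x": 0.05,"y": 4,"z": 0,"rx": 0,"ry": 0,"rz": 0,"fingers": 255},
    {"x": 0.05,"y": 3,"z": 0,"rx": 0,"ry": 0,"rz": 0,"fingers": 255},
    {"x": 0,"y": 1.2,"z": 0,"rx": 0,"ry": 0,"rz": 0,"fingers": 255},
    {"x": 0,"y": 0.3,"z": 0.3,"rx": 0,"ry": 0,"rz": 0,"fingers": 255},
  ],
)

```text
clock: 9.42
tool_pos: [0.5758, 0.0013, 0.1483]
eef_rot: [-0.198, -3.131, 0.006]
ft_force: [0.1, -0.5, -0.3]
width: 0.255
```

Request:
jog_arm(
  targets=[
    {"x": 0,"y": 0,"z": 0,"rx": 0,"ry": 0,"rz": 0,"fingers": 255},
    {"x": 0,"y": 0,"z": 0,"rx": 0,"ry": 0,"rz": 0,"fingers": 255},
  ],
)

```text
clock: 9.58
tool_pos: [0.5748, 0.0012, 0.1462]
eef_rot: [-0.195, -3.127, 0.008]
ft_force: [0.6, -0.7, -0.3]
width: 0.253
```

```bash
python3 - <<'E'
from h import *
st(); print(rel([.5773,.0065,.13],173.1))
E
```

```text
t 9.58 tcp [0.5748 0.0012 0.1462] xaxis yaw 172.86 tilt 0.55 F [ 0.61 -0.69 -0.27] w 23.8
[array([-0.2 ,  0.57,  1.62]), array([-0.32, -0.45, -0.24])]
```

Request:
jog_arm(
  targets=[
    {"x": -0.22,"y": 0.58,"z": 0.4,"rx": -0.3,"ry": -0.4,"rz": -0.2,"fingers": 255},
    {"x": 0,"y": 0,"z": 0.4,"rx": 0,"ry": 0,"rz": 0,"fingers": 255},
    {"x": 0,"y": 0,"z": 0.3,"rx": 0,"ry": 0,"rz": 0,"fingers": 255},
    {"x": 0,"y": 0,"z": 0,"rx": 0,"ry": 0,"rz": 0,"fingers": 255},
  ],
)

```text
clock: 9.92
tool_pos: [0.5773, 0.0026, 0.133]
eef_rot: [-0.198, -3.133, 0.002]
ft_force: [-0.4, 0.9, -0.2]
width: 0.256
```

```bash
python3 - <<'E'
from h import *
st(); print(rel([.5773,.0065,.13],173.1))
E
```

```text
t 9.92 tcp [0.5773 0.0026 0.133 ] xaxis yaw 172.76 tilt 0.15 F [-0.44  0.93 -0.16] w 24.1
[array([0.05, 0.38, 0.29]), array([-0.09, -0.12, -0.34])]
```

Request:
jog_arm(
  targets=[
    {"x": 0.05,"y": 0.42,"z": 0,"rx": 0,"ry": -0.1,"rz": -0.4,"fingers": 255},
    {"x": 0,"y": 0,"z": 0,"rx": 0,"ry": 0,"rz": 0,"fingers": 255},
    {"x": 0,"y": 0,"z": 0,"rx": 0,"ry": 0,"rz": 0,"fingers": 255},
  ],
)

```text
clock: 10.17
tool_pos: [0.577, 0.0056, 0.1323]
eef_rot: [-0.19, -3.135, 0.003]
ft_force: [-0.5, 0.5, -0.4]
width: 0.253
```

```bash
python3 - <<'E'
from h import *
st(); print(rel([.5773,.0065,.128],173.1)); f=r.grab_frame("wrist"); st();
cv2.imwrite("pics/w8.png",cv2.resize(f[165:265,225:335],None,fx=6,fy=6,interpolation=cv2.INTER_CUBIC)[:,:,::-1])
E
```

```text
t 10.17 tcp [0.577  0.0056 0.1323] xaxis yaw 173.06 tilt 0.13 F [-0.54  0.54 -0.37] w 23.8
[array([-0.02,  0.09,  0.43]), array([-0.11, -0.07, -0.04])]
t 10.22 tcp [0.577  0.0058 0.1324] xaxis yaw 173.07 tilt 0.12 F [-0.54  0.04 -0.15] w 23.8
```

View pics/w8.png

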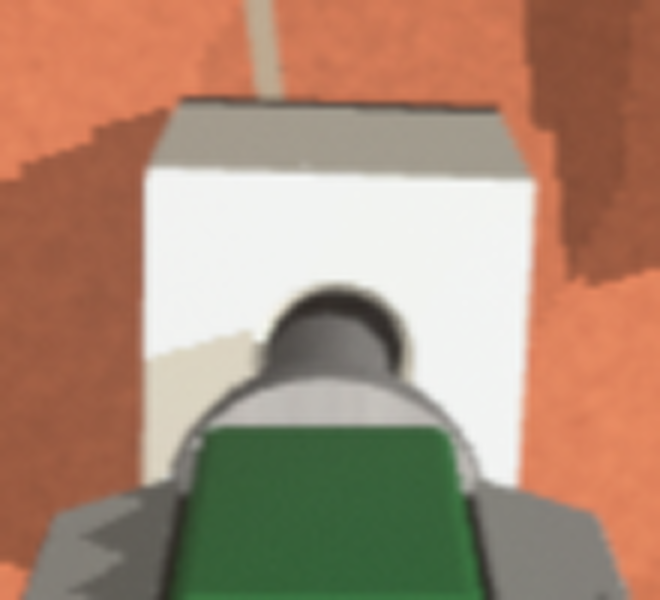

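Request:
jog_arm(
  targets=[
    {"x": -0.02,"y": 0.13,"z": 0.2,"rx": 0,"ry": 0,"rz": 0,"fingers": 255},
    {"x": 0,"y": 0,"z": 0.4,"rx": 0,"ry": 0,"rz": 0,"fingers": 255},
    {"x": 0,"y": 0,"z": 0.3,"rx": 0,"ry": 0,"rz": 0,"fingers": 255},
    {"x": 0,"y": 0,"z": 0,"rx": 0,"ry": 0,"rz": 0,"fingers": 255},
  ],
)

```text
clock: 10.55
tool_pos: [0.5779, 0.0072, 0.1234]
eef_rot: [0.19, 3.135, -0.003]
ft_force: [-1.1, -1.2, -0.8]
width: 0.258
```

```bash
python3 - <<'E'
from h import *
st(); print(rel([.5773,.0067,.108],173.1))
E
```

```text
t 10.55 tcp [0.5779 0.0072 0.1234] xaxis yaw 173.08 tilt 0.11 F [-1.05 -1.15 -0.84] w 24.2
[array([ 0.05, -0.06,  1.54]), array([-0.1 ,  0.04, -0.02])]
```

Request:
jog_arm(
  targets=[
    {"x": 0.04,"y": -0.04,"z": 0.4,"rx": 0,"ry": 0,"rz": 0,"fingers": 255},
    {"x": 0,"y": 0,"z": 0.4,"rx": 0,"ry": 0,"rz": 0,"fingers": 255},
    {"x": 0,"y": 0,"z": 0.4,"rx": 0,"ry": 0,"rz": 0,"fingers": 255},
    {"x": 0,"y": 0,"z": 0.3,"rx": 0,"ry": 0,"rz": 0,"fingers": 255},
  ],
)

```text
clock: 10.88
tool_pos: [0.5776, 0.0069, 0.1073]
eef_rot: [0.189, 3.135, -0.003]
ft_force: [-0.2, 0.0, -0.1]
width: 0.255
```

```bash
python3 - <<'E'
from h import *
st(); print(rel([.5773,.0067,.092],173.1))
E
```

```text
t 10.88 tcp [0.5776 0.0069 0.1073] xaxis yaw 173.09 tilt 0.13 F [-0.16  0.   -0.07] w 24.0
[array([ 0.03, -0.02,  1.53]), array([-0.11,  0.08, -0.01])]
```

Request:
jog_arm(
  targets=[
    {"x": 0,"y": 0,"z": 0.4,"rx": 0,"ry": 0,"rz": 0,"fingers": 255},
    {"x": 0,"y": 0,"z": 0.4,"rx": 0,"ry": 0,"rz": 0,"fingers": 255},
    {"x": 0,"y": 0,"z": 0.4,"rx": 0,"ry": 0,"rz": 0,"fingers": 255},
    {"x": 0,"y": 0,"z": 0.3,"rx": 0,"ry": 0,"rz": 0,"fingers": 255},
  ],
)

```text
clock: 11.22
tool_pos: [0.5775, 0.0068, 0.0906]
eef_rot: [0.189, 3.135, -0.003]
ft_force: [-0.8, 0.1, 1.4]
width: 0.253
```

Request:
jog_arm(
  targets=[
    {"x": 0,"y": 0,"z": 0.25,"rx": 0,"ry": 0,"rz": 0,"fingers": 255},
    {"x": 0,"y": 0,"z": 0.25,"rx": 0,"ry": 0,"rz": 0,"fingers": 255},
  ],
)

```text
clock: 11.38
tool_pos: [0.5775, 0.0068, 0.0853]
eef_rot: [0.189, 3.135, -0.003]
ft_force: [-0.5, 0.3, 0.6]
width: 0.252
```

Request:
jog_arm(
  targets=[
    {"x": 0,"y": 0,"z": 0.25,"rx": 0,"ry": 0,"rz": 0,"fingers": 255},
  ],
)

```text
clock: 11.47
tool_pos: [0.5778, 0.0068, 0.084]
eef_rot: [0.189, 3.134, -0.003]
ft_force: [-3.8, 0.3, 12.9]
width: 0.255
```

Request:
jog_arm(
  targets=[
    {"x": 0,"y": 0,"z": 0.25,"rx": 0,"ry": 0,"rz": 0,"fingers": 255},
  ],
)

```text
clock: 11.55
tool_pos: [0.5785, 0.0067, 0.0839]
eef_rot: [0.189, 3.132, -0.003]
ft_force: [-3.4, 0.5, 11.2]
width: 0.255
```

M stops dead at the same depth (TCP z 0.084, 11–13 N), so it is tight too. L should be the good one, and I'll check that by trying it.

Request:
jog_arm(
  targets=[
    {"x": 0,"y": 0,"z": -0.5,"rx": 0,"ry": 0,"rz": 0,"fingers": 255},
    {"x": 0,"y": 0,"z": -0.8,"rx": 0,"ry": 0,"rz": 0,"fingers": 255},
    {"x": 0,"y": 0,"z": -1,"rx": 0,"ry": 0,"rz": 0,"fingers": 255},
    {"x": 0,"y": 0,"z": -1.2,"rx": 0,"ry": 0,"rz": 0,"fingers": 255},
    {"x": 0,"y": 0,"z": -1.5,"rx": 0,"ry": 0,"rz": 0,"fingers": 255},
  ],
)

```text
clock: 11.97
tool_pos: [0.5777, 0.0067, 0.1336]
eef_rot: [0.189, 3.135, -0.003]
ft_force: [0.2, -0.1, 0.3]
width: 0.255
```

Request:
jog_arm(
  targets=[
    {"x": 0,"y": 0,"z": -1.5,"rx": 0,"ry": 0,"rz": 0,"fingers": 255},
    {"x": 0,"y": 0,"z": 0,"rx": 0,"ry": 0,"rz": 0,"fingers": 255},
  ],
)

```text
clock: 12.13
tool_pos: [0.5792, 0.0067, 0.1547]
eef_rot: [0.189, 3.129, -0.003]
ft_force: [0.2, -0.3, -0.0]
width: 0.254
```

```bash
python3 - <<'E'
from h import *
st(); print(rel([.5409,.1262,.15],173.1))
E
```

```text
t 12.13 tcp [0.5792 0.0067 0.1547] xaxis yaw 173.09 tilt 0.44 F [ 0.21 -0.34 -0.04] w 23.9
[array([ 5.25, 11.4 ,  0.41]), array([-0.1 ,  0.42, -0.01])]
```

Request:
jog_arm(
  targets=[
    {"x": 1.6,"y": 3.4,"z": 0,"rx": 0,"ry": 0.4,"rz": 0,"fingers": 255},
    {"x": 1.6,"y": 3.6,"z": 0,"rx": 0,"ry": 0,"rz": 0,"fingers": 255},
    {"x": 1.3,"y": 2.8,"z": 0,"rx": 0,"ry": 0,"rz": 0,"fingers": 255},
    {"x": 0.6,"y": 1.3,"z": 0,"rx": 0,"ry": 0,"rz": 0,"fingers": 255},
    {"x": 0.1,"y": 0.3,"z": 0.3,"rx": 0,"ry": 0,"rz": 0,"fingers": 255},
  ],
)

```text
clock: 12.55
tool_pos: [0.5417, 0.1279, 0.1544]
eef_rot: [0.2, 3.131, -0.003]
ft_force: [1.0, 0.4, 0.1]
width: 0.257
```

Request:
jog_arm(
  targets=[
    {"x": 0,"y": 0,"z": 0,"rx": 0,"ry": 0,"rz": 0,"fingers": 255},
    {"x": 0,"y": 0,"z": 0,"rx": 0,"ry": 0,"rz": 0,"fingers": 255},
  ],
)

```text
clock: 12.72
tool_pos: [0.5408, 0.1284, 0.1535]
eef_rot: [0.196, 3.133, -0.004]
ft_force: [0.1, -0.6, -0.4]
width: 0.253
```

```bash
python3 - <<'E'
from h import *
st(); print(rel([.5409,.1262,.13],173.1))
E
```

```text
t 12.72 tcp [0.5408 0.1284 0.1535] xaxis yaw 172.84 tilt 0.23 F [ 0.11 -0.57 -0.4 ] w 23.8
[array([-0.03, -0.21,  2.35]), array([-0.14,  0.18, -0.26])]
```

Request:
jog_arm(
  targets=[
    {"x": -0.03,"y": -0.1,"z": 0.7,"rx": 0,"ry": 0.1,"rz": -0.2,"fingers": 255},
    {"x": 0,"y": -0.08,"z": 0.7,"rx": 0,"ry": 0,"rz": 0,"fingers": 255},
    {"x": 0,"y": 0,"z": 0.5,"rx": 0,"ry": 0,"rz": 0,"fingers": 255},
    {"x": 0,"y": 0,"z": 0,"rx": 0,"ry": 0,"rz": 0,"fingers": 255},
    {"x": 0,"y": 0,"z": 0,"rx": 0,"ry": 0,"rz": 0,"fingers": 255},
  ],
)

```text
clock: 13.13
tool_pos: [0.5416, 0.1216, 0.1308]
eef_rot: [-0.2, -3.134, 0.007]
ft_force: [0.9, -0.0, -0.2]
width: 0.251
```

```bash
python3 - <<'E'
from h import *
st(); print(rel([.5409,.1262,.128],173.1)); f=r.grab_frame("wrist"); st();
cv2.imwrite("pics/w9.png",cv2.resize(f[165:265,225:335],None,fx=6,fy=6,interpolation=cv2.INTER_CUBIC)[:,:,::-1])
E
```

```text
t 13.13 tcp [0.5416 0.1216 0.1308] xaxis yaw 172.71 tilt 0.29 F [ 0.92 -0.04 -0.25] w 23.6
[array([0.13, 0.45, 0.28]), array([-0.28, -0.07, -0.39])]
t 13.18 tcp [0.5414 0.1216 0.1306] xaxis yaw 172.72 tilt 0.31 F [0.46 0.12 0.22] w 23.9
```

View pics/w9.png

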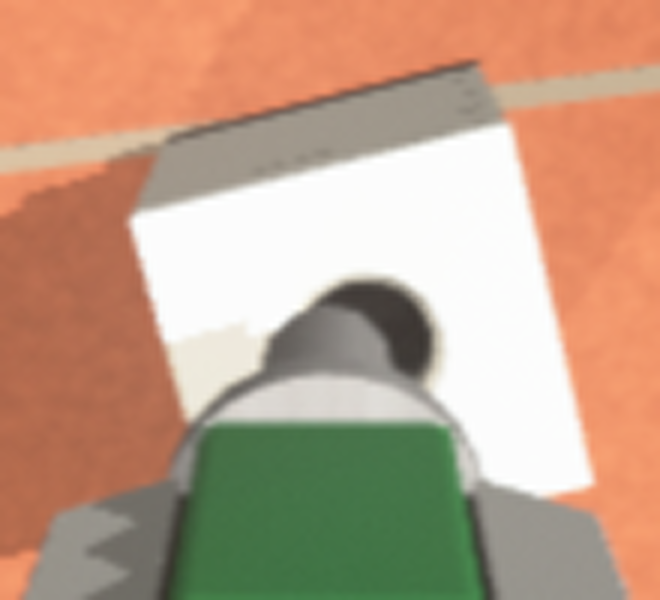

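Request:
jog_arm(
  targets=[
    {"x": 0.1,"y": 0.47,"z": 0,"rx": -0.2,"ry": 0,"rz": -0.3,"fingers": 255},
    {"x": 0,"y": 0,"z": 0,"rx": 0,"ry": 0,"rz": 0,"fingers": 255},
    {"x": 0,"y": 0,"z": 0,"rx": 0,"ry": 0,"rz": 0,"fingers": 255},
  ],
)

```text
clock: 13.43
tool_pos: [0.5414, 0.1262, 0.1308]
eef_rot: [-0.192, -3.134, 0.001]
ft_force: [-0.5, -0.4, -1.3]
width: 0.25
```

```bash
python3 - <<'E'
from h import *
st(); print(rel([.5409,.1262,.128],173.1))
E
```

```text
t 13.43 tcp [0.5414 0.1262 0.1308] xaxis yaw 172.97 tilt 0.1 F [-0.49 -0.42 -1.31] w 23.5
[array([ 0.05, -0.01,  0.28]), array([-0.06, -0.08, -0.13])]
```

Request:
jog_arm(
  targets=[
    {"x": 0.05,"y": 0,"z": 0.3,"rx": 0,"ry": 0,"rz": 0,"fingers": 255},
    {"x": 0,"y": 0,"z": 0.4,"rx": 0,"ry": 0,"rz": 0,"fingers": 255},
    {"x": 0,"y": 0,"z": 0,"rx": 0,"ry": 0,"rz": 0,"fingers": 255},
  ],
)

```text
clock: 13.68
tool_pos: [0.5413, 0.1267, 0.1241]
eef_rot: [0.191, 3.135, -0.001]
ft_force: [-0.3, -0.5, 0.2]
width: 0.254
```

```bash
python3 - <<'E'
from h import *
st(); print(rel([.5409,.1262,.108],173.1)); f=r.grab_frame("wrist");
cv2.imwrite("pics/w10.png",cv2.resize(f[165:265,225:335],None,fx=6,fy=6,interpolation=cv2.INTER_CUBIC)[:,:,::-1])
E
```

```text
t 13.68 tcp [0.5413 0.1267 0.1241] xaxis yaw 173.02 tilt 0.04 F [-0.26 -0.45  0.18] w 23.9
[array([ 0.03, -0.06,  1.61]), array([-0.03,  0.02, -0.08])]
```

View pics/w10.png

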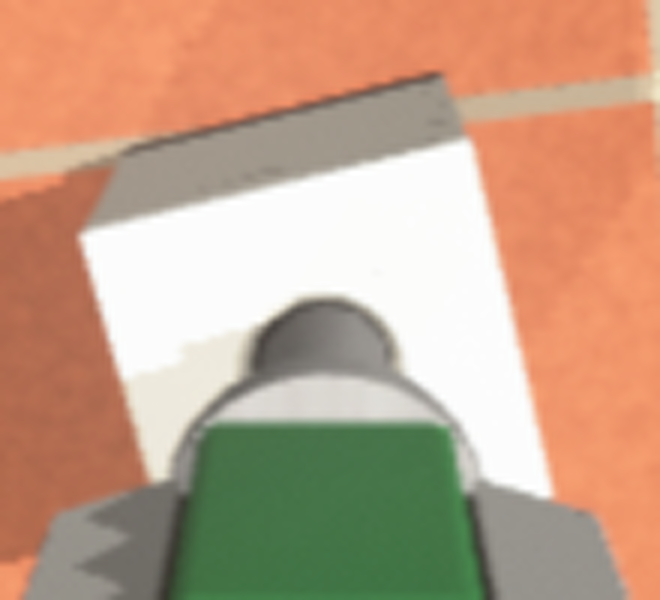

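Request:
jog_arm(
  targets=[
    {"x": -0.03,"y": -0.03,"z": 0.3,"rx": 0,"ry": 0,"rz": 0,"fingers": 255},
    {"x": 0,"y": 0,"z": 0.3,"rx": 0,"ry": 0,"rz": 0,"fingers": 255},
  ],
)

```text
clock: 13.9
tool_pos: [0.5422, 0.1265, 0.1189]
eef_rot: [0.191, 3.133, -0.0]
ft_force: [0.4, -0.1, -0.4]
width: 0.254
```

Request:
jog_arm(
  targets=[
    {"x": 0,"y": 0,"z": 0.4,"rx": 0,"ry": 0,"rz": 0,"fingers": 255},
    {"x": 0,"y": 0,"z": 0.4,"rx": 0,"ry": 0,"rz": 0,"fingers": 255},
  ],
)

```text
clock: 14.07
tool_pos: [0.5425, 0.1265, 0.1104]
eef_rot: [0.191, 3.133, -0.0]
ft_force: [-0.0, 0.1, -0.4]
width: 0.255
```

```bash
python3 - <<'E'
from h import *
st(); print(rel([.5409,.1262,.108],173.1))
E
```

```text
t 14.07 tcp [0.5425 0.1265 0.1104] xaxis yaw 173.03 tilt 0.18 F [-0.03  0.06 -0.44] w 24.0
[array([ 0.15, -0.05,  0.24]), array([ 0.  ,  0.18, -0.07])]
```

Request:
jog_arm(
  targets=[
    {"x": 0.06,"y": -0.02,"z": 0.4,"rx": 0,"ry": 0.1,"rz": 0,"fingers": 255},
    {"x": 0,"y": 0,"z": 0.4,"rx": 0,"ry": 0,"rz": 0,"fingers": 255},
    {"x": 0,"y": 0,"z": 0.4,"rx": 0,"ry": 0,"rz": 0,"fingers": 255},
    {"x": 0,"y": 0,"z": 0.4,"rx": 0,"ry": 0,"rz": 0,"fingers": 255},
    {"x": 0,"y": 0,"z": 0.3,"rx": 0,"ry": 0,"rz": 0,"fingers": 255},
  ],
)

```text
clock: 14.48
tool_pos: [0.5417, 0.1261, 0.089]
eef_rot: [0.191, 3.135, -0.001]
ft_force: [0.7, -0.5, 0.6]
width: 0.258
```

Request:
jog_arm(
  targets=[
    {"x": 0,"y": 0,"z": 0.25,"rx": 0,"ry": 0,"rz": 0,"fingers": 255},
    {"x": 0,"y": 0,"z": 0.25,"rx": 0,"ry": 0,"rz": 0,"fingers": 255},
  ],
)

```text
clock: 14.65
tool_pos: [0.5417, 0.1261, 0.0836]
eef_rot: [0.191, 3.135, -0.001]
ft_force: [-0.7, 0.0, 1.4]
width: 0.257
```

Request:
jog_arm(
  targets=[
    {"x": 0,"y": 0,"z": 0.25,"rx": 0,"ry": 0,"rz": 0,"fingers": 255},
  ],
)

```text
clock: 14.73
tool_pos: [0.5416, 0.1261, 0.081]
eef_rot: [0.191, 3.135, -0.001]
ft_force: [-0.1, -0.2, 0.9]
width: 0.257
```

Request:
jog_arm(
  targets=[
    {"x": 0,"y": 0,"z": 0.25,"rx": 0,"ry": 0,"rz": 0,"fingers": 255},
  ],
)

```text
clock: 14.82
tool_pos: [0.5416, 0.1261, 0.0783]
eef_rot: [0.191, 3.135, -0.001]
ft_force: [-0.4, 0.3, 0.9]
width: 0.251
```

It went past the 0.084 stop with little force, so L is the good one. Now the last few millimetres.

Request:
jog_arm(
  targets=[
    {"x": 0,"y": 0,"z": 0.25,"rx": 0,"ry": 0,"rz": 0,"fingers": 255},
  ],
)

```text
clock: 14.9
tool_pos: [0.5415, 0.1261, 0.0756]
eef_rot: [0.191, 3.135, -0.001]
ft_force: [-0.2, -0.3, 0.7]
width: 0.253
```

Request:
jog_arm(
  targets=[
    {"x": 0,"y": 0,"z": 0.2,"rx": 0,"ry": 0,"rz": 0,"fingers": 255},
  ],
)

```text
clock: 14.98
tool_pos: [0.5415, 0.1262, 0.0733]
eef_rot: [0.191, 3.135, -0.001]
ft_force: [0.2, -0.7, 1.5]
width: 0.254
```

Request:
jog_arm(
  targets=[
    {"x": 0,"y": 0,"z": 0.2,"rx": 0,"ry": 0,"rz": 0,"fingers": 255},
  ],
)

```text
clock: 15.07
tool_pos: [0.5418, 0.1261, 0.0724]
eef_rot: [0.191, 3.135, -0.001]
ft_force: [-4.3, -1.0, 13.6]
width: 0.257
```

Request:
jog_arm(
  targets=[
    {"x": 0,"y": 0,"z": 0.2,"rx": 0,"ry": 0,"rz": 0,"fingers": 255},
  ],
)

```text
clock: 15.15
tool_pos: [0.5421, 0.1262, 0.0724]
eef_rot: [0.191, 3.133, -0.0]
ft_force: [-4.7, -0.3, 12.5]
width: 0.258
```

Request:
jog_arm(
  targets=[
    {"x": 0,"y": 0,"z": 0,"rx": 0,"ry": 0,"rz": 0,"fingers": 0},
    {"x": 0,"y": 0,"z": 0,"rx": 0,"ry": 0,"rz": 0,"fingers": 0},
    {"x": 0,"y": 0,"z": 0,"rx": 0,"ry": 0,"rz": 0,"fingers": 0},
    {"x": 0,"y": 0,"z": -0.5,"rx": 0,"ry": 0,"rz": 0,"fingers": 0},
    {"x": 0,"y": 0,"z": -2,"rx": 0,"ry": 0,"rz": 0,"fingers": 0},
  ],
)

```text
clock: 15.57
tool_pos: [0.5394, 0.126, 0.0935]
eef_rot: [-0.191, -3.131, 0.002]
ft_force: [-0.5, 1.2, -0.4]
width: 0.571
```

Request:
jog_arm(
  targets=[
    {"x": 0,"y": 0,"z": -3,"rx": 0,"ry": 0,"rz": 0,"fingers": 0},
    {"x": 0,"y": 0,"z": -3,"rx": 0,"ry": 0,"rz": 0,"fingers": 0},
    {"x": 0,"y": 0,"z": -2,"rx": 0,"ry": 0,"rz": 0,"fingers": 0},
    {"x": 0,"y": 0,"z": 0,"rx": 0,"ry": 0,"rz": 0,"fingers": 0},
  ],
)

```text
clock: 15.9
tool_pos: [0.5398, 0.1262, 0.1779]
eef_rot: [-0.191, -3.13, 0.002]
ft_force: [0.1, 0.2, 0.7]
width: 0.855
```

```bash
python3 - <<'E'
from h import *
st(); c=cam("wrist"); f=r.grab_frame("wrist"); cv2.imwrite("pics/w11.png",f[:,:,::-1]);np.savez("w11",K=c[0],R=c[1],t=c[2],f=f); print(rel([.5409,.1262,.19],173.1))
E
```

```text
t 15.9 tcp [0.5398 0.1262 0.1779] xaxis yaw 173.02 tilt 0.31 F [0.08 0.21 0.7 ] w 80.4
[array([-0.16,  0.03, -1.41]), array([-0.12, -0.43, -0.07])]
```

View pics/w11.png

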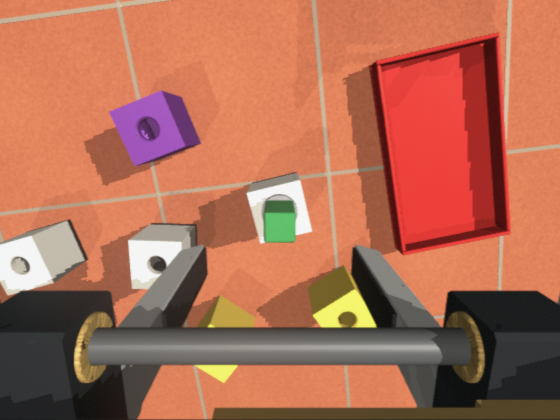

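```bash
python3 - <<'E'
from h import *
d=np.load("w11.npz"); f=d['f']; cv2.imwrite("pics/w11z.png",cv2.resize(f[20:270,350:530],None,fx=2.4,fy=2.4,interpolation=cv2.INTER_CUBIC)[:,:,::-1])
c=(d['K'],d['R'],d['t'])
def show(pts,z): return np.round([px2w(c,q,z) for q in pts],4)
print(show([(375,63),(498,35),(509,232),(402,253)],.025))
E
```

```text
[[0.4233 0.227 ]
 [0.4136 0.3356]
 [0.5979 0.3525]
 [0.6074 0.2447]]
```

View pics/w11z.png

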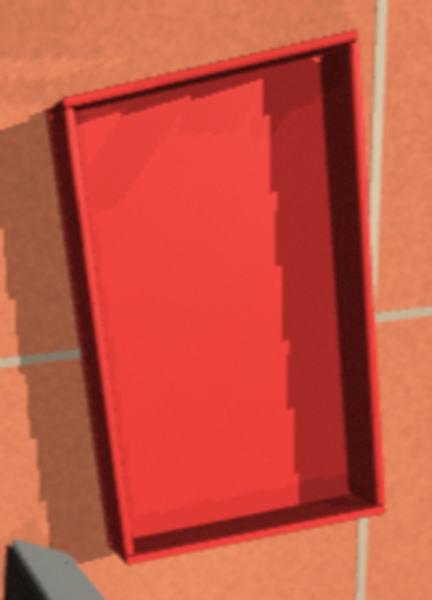

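```bash
python3 - <<'E'
from h import *
st(); print(rel([.5775,.0068,.16],171.2))
E
```

```text
t 15.95 tcp [0.5392 0.1261 0.176 ] xaxis yaw 173.03 tilt 0.45 F [0.42 0.95 0.31] w 84.6
[array([ -5.26, -11.37,   1.58]), array([-0.13, -0.43,  1.83])]
```

Request:
jog_arm(
  targets=[
    {"x": -1.6,"y": -3.4,"z": 0,"rx": 0,"ry": -0.4,"rz": 1.8,"fingers": 0},
    {"x": -1.6,"y": -3.6,"z": 0,"rx": 0,"ry": 0,"rz": 0,"fingers": 0},
    {"x": -1.3,"y": -2.8,"z": 0.3,"rx": 0,"ry": 0,"rz": 0,"fingers": 0},
    {"x": -0.6,"y": -1.3,"z": 0.6,"rx": 0,"ry": 0,"rz": 0,"fingers": 0},
    {"x": 0,"y": -0.2,"z": 0.5,"rx": 0,"ry": 0,"rz": 0,"fingers": 0},
  ],
)

```text
clock: 16.37
tool_pos: [0.5724, 0.0055, 0.1541]
eef_rot: [-0.231, -3.126, 0.002]
ft_force: [-1.3, -0.3, 0.1]
width: 1.0
```

Request:
jog_arm(
  targets=[
    {"x": 0,"y": 0,"z": 0,"rx": 0,"ry": 0,"rz": 0,"fingers": 0},
    {"x": 0,"y": 0,"z": 0,"rx": 0,"ry": 0,"rz": 0,"fingers": 0},
  ],
)

```text
clock: 16.53
tool_pos: [0.5699, 0.0052, 0.1488]
eef_rot: [-0.234, -3.116, 0.001]
ft_force: [0.0, 0.0, 0.1]
width: 1.001
```

```bash
python3 - <<'E'
from h import *
st(); c=cam("wrist"); f=r.grab_frame("wrist"); cv2.imwrite("pics/w12.png",f[:,:,::-1]);np.savez("w12",K=c[0],R=c[1],t=c[2],f=f)
uv=w2px(c,[.5773,.0066,.06]); print(uv,socket_fit(c,f,uv,win=48))
print(rel([.5775,.0068,.032],171.2))
E
```

```text
t 16.53 tcp [0.5699 0.0052 0.1488] xaxis yaw 171.41 tilt 0.94 F [0.02 0.01 0.09] w 94.1
[282.07700635 228.91356633] (array([0.5774, 0.0064]), np.float64(-9.6), np.float64(47.02), np.float64(0.19), 'hole', array([282.3, 227.7]), array([0.5763, 0.0069]))
[array([-0.97,  0.26, 11.64]), array([-0.1 , -0.98,  0.25])]
```

View pics/w12.png

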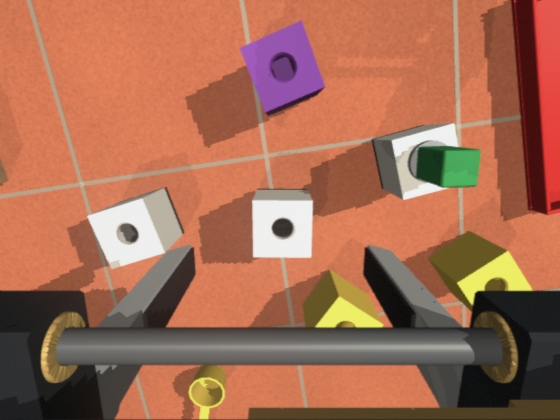

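The socket at (282,228) is M, the white middle one, sitting between the fingers. The purple and yellow blocks are clear of the fingers. I'll go down over it.

Request:
jog_arm(
  targets=[
    {"x": -0.9,"y": 0.15,"z": 1,"rx": 0,"ry": -0.9,"rz": 0.3,"fingers": 0},
    {"x": 0,"y": 0,"z": 2.5,"rx": 0,"ry": 0,"rz": 0,"fingers": 0},
    {"x": 0,"y": 0,"z": 2.5,"rx": 0,"ry": 0,"rz": 0,"fingers": 0},
    {"x": 0,"y": 0,"z": 0,"rx": 0,"ry": 0,"rz": 0,"fingers": 0},
  ],
)

```text
clock: 16.92
tool_pos: [0.5792, 0.0112, 0.0886]
eef_rot: [0.232, 3.129, 0.0]
ft_force: [-1.0, 0.5, -0.7]
width: 1.0
```

```bash
python3 - <<'E'
from h import *
st(); print(rel([.5774,.0066,.032],171.))
E
```

```text
t 16.92 tcp [0.5792 0.0112 0.0886] xaxis yaw 171.51 tilt 0.21 F [-1.01  0.49 -0.66] w 94.0
[array([ 0.14, -0.48,  5.66]), array([0.02, 0.21, 0.51])]
```

Request:
jog_arm(
  targets=[
    {"x": 0.14,"y": -0.45,"z": 0.3,"rx": 0,"ry": 0.2,"rz": 0.5,"fingers": 0},
    {"x": 0,"y": 0,"z": 1.8,"rx": 0,"ry": 0,"rz": 0,"fingers": 0},
    {"x": 0,"y": 0,"z": 1.8,"rx": 0,"ry": 0,"rz": 0,"fingers": 0},
    {"x": 0,"y": 0,"z": 1.2,"rx": 0,"ry": 0,"rz": 0,"fingers": 0},
    {"x": 0,"y": 0,"z": 0,"rx": 0,"ry": 0,"rz": 0,"fingers": 0},
  ],
)

```text
clock: 17.33
tool_pos: [0.5792, 0.0104, 0.0418]
eef_rot: [0.239, 3.125, 0.001]
ft_force: [-0.8, -0.7, -0.7]
width: 1.003
```

```bash
python3 - <<'E'
from h import *
st(); print(rel([.5774,.0066,.032],171.))
E
```

```text
t 17.33 tcp [0.5792 0.0104 0.0418] xaxis yaw 171.27 tilt 0.41 F [-0.85 -0.67 -0.7 ] w 94.3
[array([ 0.13, -0.4 ,  0.98]), array([0.08, 0.4 , 0.27])]
```

Request:
jog_arm(
  targets=[
    {"x": 0.1,"y": -0.4,"z": 0.8,"rx": 0,"ry": 0.4,"rz": 0.2,"fingers": 160},
    {"x": 0,"y": 0,"z": 0,"rx": 0,"ry": 0,"rz": 0,"fingers": 160},
    {"x": 0,"y": 0,"z": 0,"rx": 0,"ry": 0,"rz": 0,"fingers": 160},
  ],
  force=40,
)

```text
clock: 17.58
tool_pos: [0.5792, 0.0065, 0.0363]
eef_rot: [0.244, 3.128, 0.002]
ft_force: [0.0, 0.7, -0.3]
width: 0.824
```

```bash
python3 - <<'E'
from h import *
st(); print(rel([.5774,.0066,.034],171.))
E
```

```text
t 17.58 tcp [0.5792 0.0065 0.0363] xaxis yaw 171.09 tilt 0.22 F [ 0.03  0.72 -0.3 ] w 77.4
[array([ 0.18, -0.02,  0.23]), array([0.1 , 0.2 , 0.09])]
```

Request:
jog_arm(
  targets=[
    {"x": 0.15,"y": 0,"z": 0.2,"rx": 0,"ry": 0.2,"rz": 0,"fingers": 255},
    {"x": 0,"y": 0,"z": 0,"rx": 0,"ry": 0,"rz": 0,"fingers": 255},
    {"x": 0,"y": 0,"z": 0,"rx": 0,"ry": 0,"rz": 0,"fingers": 255},
    {"x": 0,"y": 0,"z": 0,"rx": 0,"ry": 0,"rz": 0,"fingers": 255},
    {"x": 0,"y": 0,"z": 0,"rx": 0,"ry": 0,"rz": 0,"fingers": 255},
  ],
)

```text
clock: 18.0
tool_pos: [0.5795, 0.0062, 0.0372]
eef_rot: [0.245, 3.127, 0.003]
ft_force: [0.7, 0.2, -1.8]
width: 0.504
```

Request:
jog_arm(
  targets=[
    {"x": 0,"y": 0,"z": 0,"rx": 0,"ry": 0,"rz": 0,"fingers": 255},
    {"x": 0,"y": 0,"z": 0,"rx": 0,"ry": 0,"rz": 0,"fingers": 255},
    {"x": 0,"y": 0,"z": 0,"rx": 0,"ry": 0,"rz": 0,"fingers": 255},
  ],
)

```text
clock: 18.25
tool_pos: [0.5795, 0.0062, 0.0372]
eef_rot: [0.245, 3.127, 0.003]
ft_force: [-0.6, 0.3, -0.5]
width: 0.509
```

```bash
python3 - <<'E'
from h import *
st()
E
```

```text
t 18.25 tcp [0.5795 0.0062 0.0372] xaxis yaw 171.05 tilt 0.3 F [-0.59  0.28 -0.52] w 47.8
```

Request:
jog_arm(
  targets=[
    {"x": 0,"y": 0,"z": -1,"rx": 0,"ry": 0,"rz": 0,"fingers": 255},
    {"x": 0,"y": 0,"z": -3,"rx": 0,"ry": 0,"rz": 0,"fingers": 255},
    {"x": 0,"y": 0,"z": -4,"rx": 0,"ry": 0,"rz": 0,"fingers": 255},
    {"x": 0,"y": 0,"z": -4,"rx": 0,"ry": 0,"rz": 0,"fingers": 255},
    {"x": 0,"y": 0,"z": -4,"rx": 0,"ry": 0,"rz": 0,"fingers": 255},
  ],
)

```text
clock: 18.67
tool_pos: [0.5678, 0.007, 0.1841]
eef_rot: [-0.242, -3.095, -0.003]
ft_force: [1.2, 0.7, -5.6]
width: 0.505
```

```bash
python3 - <<'E'
from h import *
st(); print(rel([.5548,.2942,.19],185.3))
E
```

```text
t 18.67 tcp [0.5678 0.007  0.1841] xaxis yaw 171.05 tilt 2.14 F [ 1.23  0.72 -5.65] w 47.5
[array([ 5.77, 28.16, -0.4 ]), array([  0.22,  -2.13, -14.24])]
```

Request:
jog_arm(
  targets=[
    {"x": 0.6,"y": 3,"z": -0.5,"rx": 0,"ry": -1.5,"rz": -4.8,"fingers": 255},
    {"x": 0.3,"y": 4,"z": 0,"rx": 0,"ry": 0,"rz": -4.8,"fingers": 255},
    {"x": 0.1,"y": 4,"z": 0,"rx": 0,"ry": 0,"rz": -4.7,"fingers": 255},
    {"x": 0,"y": 4,"z": 0,"rx": 0,"ry": 0,"rz": 0,"fingers": 255},
    {"x": 0,"y": 4,"z": 0,"rx": 0,"ry": 0,"rz": 0,"fingers": 255},
  ],
)

```text
clock: 19.08
tool_pos: [0.563, 0.1934, 0.2031]
eef_rot: [-0.139, 3.128, -0.007]
ft_force: [0.3, -0.7, -4.2]
width: 0.508
```

```bash
python3 - <<'E'
from h import *
st(); print(rel([.5548,.2942,.15],185.3))
E
```

```text
t 19.08 tcp [0.563  0.1934 0.2031] xaxis yaw -174.92 tilt 0.65 F [ 0.31 -0.72 -4.2 ] w 47.8
[array([-0.02, 10.14,  5.26]), array([-0.3 ,  0.57, -0.22])]
```

Request:
jog_arm(
  targets=[
    {"x": 0,"y": 4,"z": 0,"rx": 0,"ry": 0.5,"rz": -0.2,"fingers": 255},
    {"x": 0,"y": 3.2,"z": 0,"rx": 0,"ry": 0,"rz": 0,"fingers": 255},
    {"x": 0,"y": 1.6,"z": 0.5,"rx": 0,"ry": 0,"rz": 0,"fingers": 255},
    {"x": 0,"y": 0.4,"z": 0.5,"rx": 0,"ry": 0,"rz": 0,"fingers": 255},
    {"x": 0,"y": 0,"z": 0.5,"rx": 0,"ry": 0,"rz": 0,"fingers": 255},
  ],
)

```text
clock: 19.5
tool_pos: [0.5485, 0.2982, 0.1854]
eef_rot: [0.163, -3.132, 0.004]
ft_force: [1.1, -0.4, -5.0]
width: 0.502
```

Request:
jog_arm(
  targets=[
    {"x": 0,"y": 0,"z": 0,"rx": 0,"ry": 0,"rz": 0,"fingers": 255},
  ],
)

```text
clock: 19.58
tool_pos: [0.5475, 0.2973, 0.183]
eef_rot: [0.164, -3.128, 0.008]
ft_force: [-0.6, -0.5, -5.6]
width: 0.511
```

```bash
python3 - <<'E'
from h import *
st(); print(rel([.5548,.2942,.08],185.3)); f=r.grab_frame("wrist"); cv2.imwrite("pics/w13.png",f[:,:,::-1])
E
```

```text
t 19.58 tcp [0.5475 0.2973 0.183 ] xaxis yaw -174.01 tilt 0.63 F [-0.57 -0.5  -5.61] w 48.0
[array([-0.8 , -0.34, 10.29]), array([-0.26, -0.57,  0.69])]
```

View pics/w13.png

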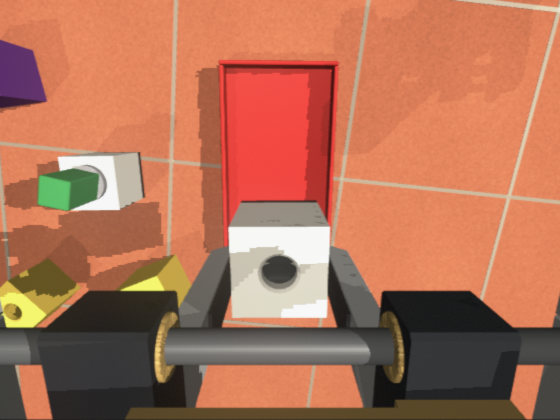

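Request:
jog_arm(
  targets=[
    {"x": -0.6,"y": -0.3,"z": 2.5,"rx": 0,"ry": -0.5,"rz": 0.6,"fingers": 255},
    {"x": 0,"y": 0,"z": 3,"rx": 0,"ry": 0,"rz": 0,"fingers": 255},
    {"x": 0,"y": 0,"z": 3,"rx": 0,"ry": 0,"rz": 0,"fingers": 255},
    {"x": 0,"y": 0,"z": 1.5,"rx": 0,"ry": 0,"rz": 0,"fingers": 255},
    {"x": 0,"y": 0,"z": 0,"rx": 0,"ry": 0,"rz": 0,"fingers": 255},
  ],
)

```text
clock: 20.05
tool_pos: [0.5586, 0.2851, 0.0843]
eef_rot: [-0.128, 3.132, -0.009]
ft_force: [-0.3, -1.4, -4.2]
width: 0.505
```

```bash
python3 - <<'E'
from h import *
st(); print(rel([.5548,.2942,.042],185.3))
E
```

```text
t 20.05 tcp [0.5586 0.2851 0.0843] xaxis yaw -175.33 tilt 0.53 F [-0.28 -1.44 -4.16] w 47.5
[array([0.34, 0.97, 4.23]), array([-0.34,  0.4 , -0.63])]
```

Request:
jog_arm(
  targets=[
    {"x": 0.3,"y": 0.9,"z": 0,"rx": 0,"ry": 0.4,"rz": -0.6,"fingers": 255},
    {"x": 0,"y": 0,"z": 0,"rx": 0,"ry": 0,"rz": 0,"fingers": 255},
    {"x": 0,"y": 0,"z": 0,"rx": 0,"ry": 0,"rz": 0,"fingers": 255},
  ],
)

```text
clock: 20.3
tool_pos: [0.556, 0.2907, 0.0858]
eef_rot: [0.137, -3.138, 0.011]
ft_force: [-0.6, -0.1, -3.7]
width: 0.507
```

```bash
python3 - <<'E'
from h import *
st(); print(rel([.5548,.2942,.042],185.3))
E
```

```text
t 20.3 tcp [0.556  0.2907 0.0858] xaxis yaw -175.0 tilt 0.4 F [-0.6  -0.06 -3.67] w 47.7
[array([0.08, 0.39, 4.38]), array([-0.39, -0.04, -0.3 ])]
```

Request:
jog_arm(
  targets=[
    {"x": 0.1,"y": 0.4,"z": 0.8,"rx": -0.3,"ry": 0,"rz": -0.3,"fingers": 255},
    {"x": 0,"y": 0,"z": 1.2,"rx": 0,"ry": 0,"rz": 0,"fingers": 255},
    {"x": 0,"y": 0,"z": 1.2,"rx": 0,"ry": 0,"rz": 0,"fingers": 255},
    {"x": 0,"y": 0,"z": 0.5,"rx": 0,"ry": 0,"rz": 0,"fingers": 255},
    {"x": 0,"y": 0,"z": 0,"rx": 0,"ry": 0,"rz": 0,"fingers": 255},
  ],
)

```text
clock: 20.72
tool_pos: [0.558, 0.2965, 0.0514]
eef_rot: [-0.146, 3.128, 0.004]
ft_force: [-0.1, 0.4, -6.0]
width: 0.505
```

```bash
python3 - <<'E'
from h import *
st(); print(rel([.5548,.2942,.042],185.3))
E
```

```text
t 20.72 tcp [0.558  0.2965 0.0514] xaxis yaw -174.64 tilt 0.58 F [-0.07  0.39 -5.97] w 47.5
[array([ 0.35, -0.2 ,  0.93]), array([0.12, 0.57, 0.06])]
```

Request:
jog_arm(
  targets=[
    {"x": 0.3,"y": -0.15,"z": 0.3,"rx": 0,"ry": 0.5,"rz": 0,"fingers": 255},
    {"x": 0,"y": 0,"z": 0.25,"rx": 0,"ry": 0,"rz": 0,"fingers": 255},
  ],
)

```text
clock: 20.88
tool_pos: [0.5545, 0.2946, 0.0448]
eef_rot: [0.148, -3.137, -0.002]
ft_force: [0.2, -0.4, -5.2]
width: 0.511
```

Request:
jog_arm(
  targets=[
    {"x": 0,"y": 0,"z": 0.25,"rx": 0,"ry": 0,"rz": 0,"fingers": 255},
    {"x": 0,"y": 0,"z": 0.2,"rx": 0,"ry": 0,"rz": 0,"fingers": 255},
  ],
)

```text
clock: 21.05
tool_pos: [0.5545, 0.2945, 0.0413]
eef_rot: [0.147, -3.137, -0.002]
ft_force: [-5.2, -2.3, 7.9]
width: 0.506
```

```bash
python3 - <<'E'
from h import *
st(); print(rel([.5548,.2942,.042],185.3))
E
```

```text
t 21.05 tcp [0.5545 0.2945 0.0413] xaxis yaw -174.62 tilt 0.1 F [-5.17 -2.28  7.88] w 47.6
[array([-0.02, -0.03, -0.07]), array([ 0.09, -0.04,  0.08])]
```

Request:
jog_arm(
  targets=[
    {"x": 0,"y": 0,"z": 0,"rx": 0,"ry": 0,"rz": 0,"fingers": 80},
    {"x": 0,"y": 0,"z": 0,"rx": 0,"ry": 0,"rz": 0,"fingers": 0},
    {"x": 0,"y": 0,"z": 0,"rx": 0,"ry": 0,"rz": 0,"fingers": 0},
    {"x": 0,"y": 0,"z": -1,"rx": 0,"ry": 0,"rz": 0,"fingers": 0},
    {"x": 0,"y": 0,"z": -3,"rx": 0,"ry": 0,"rz": 0,"fingers": 0},
  ],
)

```text
clock: 21.47
tool_pos: [0.554, 0.2941, 0.0808]
eef_rot: [0.147, -3.136, -0.001]
ft_force: [-0.6, 0.6, -0.3]
width: 0.822
```

Request:
jog_arm(
  targets=[
    {"x": 0,"y": 0,"z": -4,"rx": 0,"ry": 0,"rz": 0,"fingers": 0},
    {"x": 0,"y": 0,"z": -4,"rx": 0,"ry": 0,"rz": 0,"fingers": 0},
    {"x": 0,"y": 0,"z": -2,"rx": 0,"ry": 0,"rz": 0,"fingers": 0},
    {"x": 0,"y": 0,"z": 0,"rx": 0,"ry": 0,"rz": 0,"fingers": 0},
  ],
)

```text
clock: 21.8
tool_pos: [0.5566, 0.295, 0.1949]
eef_rot: [-0.147, 3.128, 0.009]
ft_force: [0.2, 0.6, 1.4]
width: 0.993
```

```bash
python3 - <<'E'
from h import *
st(); f=r.grab_frame("wrist"); cv2.imwrite("pics/w14.png",f[:,:,::-1]); print(rel([.5622,-.1196,.16],188.9))
E
```

```text
t 21.8 tcp [0.5566 0.295  0.1949] xaxis yaw -174.62 tilt 0.65 F [0.22 0.6  1.41] w 93.4
[array([  3.33, -41.34,   3.13]), array([ 0.25,  0.54, -3.53])]
```

View pics/w14.png

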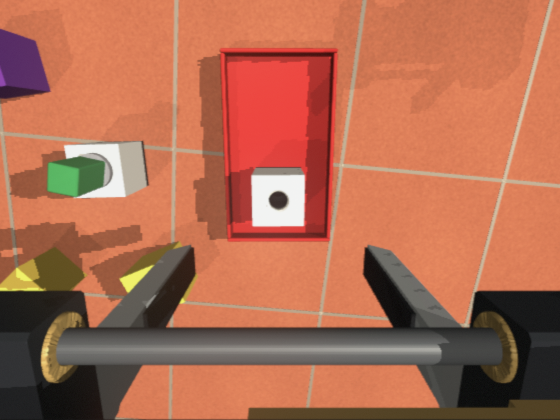

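M now stands upright in the far half of the tray at (278,199), well inside the walls, and the gauge in L at (85,173) is undisturbed. Next is R.

Request:
jog_arm(
  targets=[
    {"x": 0.3,"y": -4,"z": 0,"rx": 0,"ry": 0.5,"rz": -1.8,"fingers": 0},
    {"x": 0.3,"y": -4.1,"z": 0,"rx": 0,"ry": 0,"rz": -1.7,"fingers": 0},
    {"x": 0.1,"y": -4.1,"z": 0,"rx": 0,"ry": 0,"rz": 0,"fingers": 0},
    {"x": 0.1,"y": -4.1,"z": 0,"rx": 0,"ry": 0,"rz": 0,"fingers": 0},
    {"x": 0.1,"y": -4.1,"z": 0,"rx": 0,"ry": 0,"rz": 0,"fingers": 0},
  ],
)

```text
clock: 22.27
tool_pos: [0.5732, 0.0951, 0.1851]
eef_rot: [0.275, -3.123, -0.014]
ft_force: [1.9, -0.0, -0.2]
width: 1.005
```

```bash
python3 - <<'E'
from h import *
st(); print(rel([.5622,-.1196,.16],188.9))
E
```

```text
t 22.27 tcp [0.5732 0.0951 0.1851] xaxis yaw -169.94 tilt 0.61 F [ 1.88 -0.02 -0.18] w 94.4
[array([  4.82, -20.97,   2.35]), array([ 0.52, -0.31,  1.16])]
```

Request:
jog_arm(
  targets=[
    {"x": 0.9,"y": -4,"z": 0,"rx": 0,"ry": 0,"rz": 1.0,"fingers": 0},
    {"x": 0.9,"y": -4,"z": 0,"rx": 0,"ry": 0,"rz": 0,"fingers": 0},
    {"x": 0.9,"y": -4,"z": 0,"rx": 0,"ry": 0,"rz": 0,"fingers": 0},
    {"x": 0.8,"y": -3.6,"z": 0,"rx": 0,"ry": 0,"rz": 0,"fingers": 0},
    {"x": 0.5,"y": -2.4,"z": 0.5,"rx": 0,"ry": 0,"rz": 0,"fingers": 0},
  ],
)

```text
clock: 22.68
tool_pos: [0.5577, -0.0962, 0.1678]
eef_rot: [0.242, -3.113, -0.016]
ft_force: [-0.1, -0.1, 0.2]
width: 1.002
```

Request:
jog_arm(
  targets=[
    {"x": 0.2,"y": -0.8,"z": 0.5,"rx": 0,"ry": 0,"rz": 0,"fingers": 0},
    {"x": 0,"y": 0,"z": 0.3,"rx": 0,"ry": 0,"rz": 0,"fingers": 0},
    {"x": 0,"y": 0,"z": 0,"rx": 0,"ry": 0,"rz": 0,"fingers": 0},
    {"x": 0,"y": 0,"z": 0,"rx": 0,"ry": 0,"rz": 0,"fingers": 0},
  ],
)

```text
clock: 23.02
tool_pos: [0.5526, -0.1074, 0.1512]
eef_rot: [0.228, -3.102, -0.023]
ft_force: [-0.4, -0.3, 0.1]
width: 0.998
```

```bash
python3 - <<'E'
from h import *
st(); c=cam("wrist"); f=r.grab_frame("wrist"); cv2.imwrite("pics/w15.png",f[:,:,::-1])
uv=w2px(c,[.5622,-.1196,.06]); print(uv,socket_fit(c,f,uv,win=48))
print(rel([.5622,-.1196,.034],188.9))
E
```

```text
t 23.02 tcp [ 0.5526 -0.1074  0.1512] xaxis yaw -171.56 tilt 1.99 F [-0.42 -0.34  0.15] w 93.8
[260.70717983 230.38220376] (array([ 0.5627, -0.12  ]), np.float64(9.05), np.float64(47.16), np.float64(0.18), 'hole', array([260.7, 229.7]), array([ 0.5616, -0.1196]))
[array([-1.12, -1.59, 11.65]), array([ 1.01, -1.74, -0.43])]
```

View pics/w15.png

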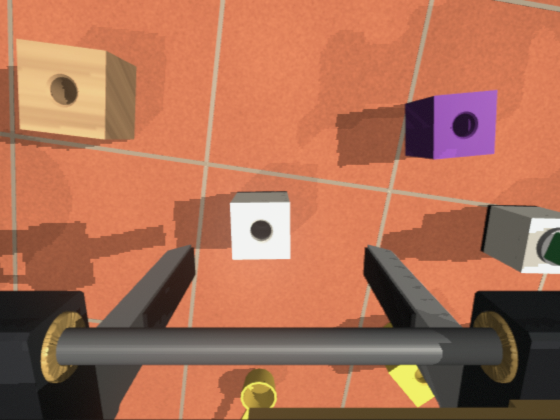

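R, the white block at (261,230), is upright and square to the fingers, at (0.5626, -0.1198) with yaw 9°. Correcting and going down.

Request:
jog_arm(
  targets=[
    {"x": -0.8,"y": -1.2,"z": 1,"rx": 1,"ry": -1.7,"rz": -0.5,"fingers": 0},
    {"x": 0,"y": 0,"z": 2,"rx": 0,"ry": 0,"rz": 0,"fingers": 0},
    {"x": 0,"y": 0,"z": 2,"rx": 0,"ry": 0,"rz": 0,"fingers": 0},
    {"x": 0,"y": 0,"z": 0,"rx": 0,"ry": 0,"rz": 0,"fingers": 0},
  ],
)

```text
clock: 23.4
tool_pos: [0.5656, -0.1107, 0.102]
eef_rot: [-0.262, 3.123, -0.001]
ft_force: [-0.5, -0.3, -1.4]
width: 1.0
```

```bash
python3 - <<'E'
from h import *
st(); print(rel([.5626,-.1198,.034],189))
E
```

```text
t 23.4 tcp [ 0.5656 -0.1107  0.102 ] xaxis yaw -170.4 tilt 0.42 F [-0.51 -0.33 -1.41] w 94.0
[array([ 0.49, -0.84,  6.79]), array([-0.08,  0.41,  0.6 ])]
```

Request:
jog_arm(
  targets=[
    {"x": 0.4,"y": -0.85,"z": 0,"rx": 0,"ry": 0.4,"rz": 0.6,"fingers": 0},
    {"x": 0,"y": 0,"z": 0,"rx": 0,"ry": 0,"rz": 0,"fingers": 0},
    {"x": 0,"y": 0,"z": 0,"rx": 0,"ry": 0,"rz": 0,"fingers": 0},
  ],
)

```text
clock: 23.65
tool_pos: [0.564, -0.117, 0.1039]
eef_rot: [-0.253, 3.13, -0.002]
ft_force: [0.6, 0.7, 0.6]
width: 1.001
```

```bash
python3 - <<'E'
from h import *
st(); print(rel([.5626,-.1198,.034],189))
E
```

```text
t 23.65 tcp [ 0.564  -0.117   0.1039] xaxis yaw -170.74 tilt 0.09 F [0.58 0.67 0.6 ] w 94.1
[array([ 0.18, -0.24,  6.99]), array([-0.08,  0.05,  0.26])]
```

Request:
jog_arm(
  targets=[
    {"x": 0.2,"y": -0.25,"z": 1.5,"rx": 0,"ry": 0,"rz": 0.2,"fingers": 0},
    {"x": 0,"y": 0,"z": 2,"rx": 0,"ry": 0,"rz": 0,"fingers": 0},
    {"x": 0,"y": 0,"z": 2,"rx": 0,"ry": 0,"rz": 0,"fingers": 60},
    {"x": 0,"y": 0,"z": 1.2,"rx": 0,"ry": 0,"rz": 0,"fingers": 120},
    {"x": 0,"y": 0,"z": 0,"rx": 0,"ry": 0,"rz": 0,"fingers": 150},
  ],
)

```text
clock: 24.07
tool_pos: [0.5693, -0.1211, 0.0445]
eef_rot: [-0.248, 3.114, -0.012]
ft_force: [0.3, -0.7, 0.1]
width: 0.824
```

```bash
python3 - <<'E'
from h import *
st(); print(rel([.5626,-.1198,.034],189))
E
```

```text
t 24.07 tcp [ 0.5693 -0.1211  0.0445] xaxis yaw -170.89 tilt 1.09 F [ 0.34 -0.72  0.06] w 77.5
[array([0.66, 0.24, 1.04]), array([-0.5 ,  0.97,  0.11])]
```

Request:
jog_arm(
  targets=[
    {"x": 0.6,"y": 0.2,"z": 1.0,"rx": -0.5,"ry": 1,"rz": 0.1,"fingers": 150},
    {"x": 0,"y": 0,"z": 0,"rx": 0,"ry": 0,"rz": 0,"fingers": 150},
    {"x": 0,"y": 0,"z": 0,"rx": 0,"ry": 0,"rz": 0,"fingers": 120},
  ],
)

```text
clock: 24.32
tool_pos: [0.5644, -0.1205, 0.0364]
eef_rot: [-0.246, 3.131, -0.001]
ft_force: [0.0, -0.4, 0.9]
width: 0.61
```

```bash
python3 - <<'E'
from h import *
st(); print(rel([.5626,-.1198,.036],189))
E
```

```text
t 24.32 tcp [ 0.5644 -0.1205  0.0364] xaxis yaw -171.0 tilt 0.09 F [ 0.02 -0.39  0.95] w 57.4
[array([0.16, 0.09, 0.04]), array([-0.05,  0.07,  0.  ])]
```

Request:
jog_arm(
  targets=[
    {"x": 0.15,"y": 0.08,"z": 0,"rx": 0,"ry": 0,"rz": 0,"fingers": 255},
    {"x": 0,"y": 0,"z": 0,"rx": 0,"ry": 0,"rz": 0,"fingers": 255},
    {"x": 0,"y": 0,"z": 0,"rx": 0,"ry": 0,"rz": 0,"fingers": 255},
    {"x": 0,"y": 0,"z": 0,"rx": 0,"ry": 0,"rz": 0,"fingers": 255},
    {"x": 0,"y": 0,"z": 0,"rx": 0,"ry": 0,"rz": 0,"fingers": 255},
  ],
  force=40,
)

```text
clock: 24.73
tool_pos: [0.5631, -0.12, 0.0374]
eef_rot: [-0.247, 3.129, -0.002]
ft_force: [-0.2, 0.7, -2.5]
width: 0.509
```

```bash
python3 - <<'E'
from h import *
st()
E
```

```text
t 24.73 tcp [ 0.5631 -0.12    0.0374] xaxis yaw -170.99 tilt 0.17 F [-0.16  0.68 -2.53] w 47.9
```

Request:
jog_arm(
  targets=[
    {"x": 0,"y": 0,"z": -1,"rx": 0,"ry": 0,"rz": 0,"fingers": 255},
    {"x": 0,"y": 0,"z": -3,"rx": 0,"ry": 0,"rz": 0,"fingers": 255},
    {"x": 0,"y": 0,"z": -4,"rx": 0,"ry": 0,"rz": 0,"fingers": 255},
    {"x": 0,"y": 0,"z": -4,"rx": 0,"ry": 0,"rz": 0,"fingers": 255},
    {"x": 0,"y": 0,"z": -4,"rx": 0,"ry": 0,"rz": 0,"fingers": 255},
  ],
)

```text
clock: 25.15
tool_pos: [0.5531, -0.1168, 0.1867]
eef_rot: [0.244, -3.099, -0.02]
ft_force: [1.4, -0.2, -4.3]
width: 0.508
```

```bash
python3 - <<'E'
from h import *
st(); print(rel([.4652,.2858,.19],185.3))
E
```

```text
t 25.15 tcp [ 0.5531 -0.1168  0.1867] xaxis yaw -170.99 tilt 2.02 F [ 1.38 -0.22 -4.32] w 47.8
[array([ 2.38, 41.14,  0.39]), array([ 0.84, -1.83,  3.7 ])]
```

Request:
jog_arm(
  targets=[
    {"x": 0.3,"y": 3,"z": -0.6,"rx": 0.8,"ry": -1.8,"rz": 3.5,"fingers": 255},
    {"x": 0.4,"y": 4.1,"z": -0.3,"rx": 0,"ry": 0,"rz": 0,"fingers": 255},
    {"x": 0.4,"y": 4.1,"z": 0,"rx": 0,"ry": 0,"rz": 0,"fingers": 255},
    {"x": 0.4,"y": 4.1,"z": 0,"rx": 0,"ry": 0,"rz": 0,"fingers": 255},
    {"x": 0.4,"y": 4.1,"z": 0,"rx": 0,"ry": 0,"rz": 0,"fingers": 255},
  ],
)

```text
clock: 25.57
tool_pos: [0.5209, 0.0691, 0.2112]
eef_rot: [-0.118, 3.114, -0.018]
ft_force: [0.5, 1.2, -4.3]
width: 0.505
```

```bash
python3 - <<'E'
from h import *
st(); print(rel([.4652,.2858,.19],185.3))
E
```

```text
t 25.57 tcp [0.5209 0.0691 0.2112] xaxis yaw -175.67 tilt 1.6 F [ 0.48  1.22 -4.27] w 47.4
[array([ 3.97, 22.05,  1.75]), array([-0.71,  1.43, -0.97])]
```

Request:
jog_arm(
  targets=[
    {"x": 0.8,"y": 4.0,"z": 0,"rx": 0,"ry": 1.2,"rz": -0.8,"fingers": 255},
    {"x": 0.8,"y": 4.0,"z": 0,"rx": 0,"ry": 0,"rz": 0,"fingers": 255},
    {"x": 0.8,"y": 4.0,"z": 0,"rx": 0,"ry": 0,"rz": 0,"fingers": 255},
    {"x": 0.7,"y": 4.0,"z": 0,"rx": 0,"ry": 0,"rz": 0,"fingers": 255},
    {"x": 0.5,"y": 2.6,"z": 0,"rx": 0,"ry": 0,"rz": 0,"fingers": 255},
  ],
)

```text
clock: 25.98
tool_pos: [0.4632, 0.2578, 0.2101]
eef_rot: [-0.143, 3.136, -0.017]
ft_force: [0.5, -0.0, -4.7]
width: 0.51
```

Request:
jog_arm(
  targets=[
    {"x": 0.1,"y": 1,"z": 0.3,"rx": 0,"ry": 0,"rz": 0,"fingers": 255},
    {"x": 0,"y": 0.2,"z": 0.3,"rx": 0,"ry": 0,"rz": 0,"fingers": 255},
    {"x": 0,"y": 0,"z": 0,"rx": 0,"ry": 0,"rz": 0,"fingers": 255},
  ],
)

```text
clock: 26.23
tool_pos: [0.4574, 0.2751, 0.2035]
eef_rot: [0.158, -3.137, 0.016]
ft_force: [-0.2, -0.4, -5.3]
width: 0.508
```

```bash
python3 - <<'E'
from h import *
st(); print(rel([.4652,.2858,.09],185.3)); f=r.grab_frame("wrist"); cv2.imwrite("pics/w16.png",f[:,:,::-1])
E
```

```text
t 26.23 tcp [0.4574 0.2751 0.2035] xaxis yaw -174.22 tilt 0.58 F [-0.24 -0.4  -5.34] w 47.7
[array([-0.9 ,  1.09, 11.34]), array([-0.57, -0.07,  0.48])]
```

View pics/w16.png

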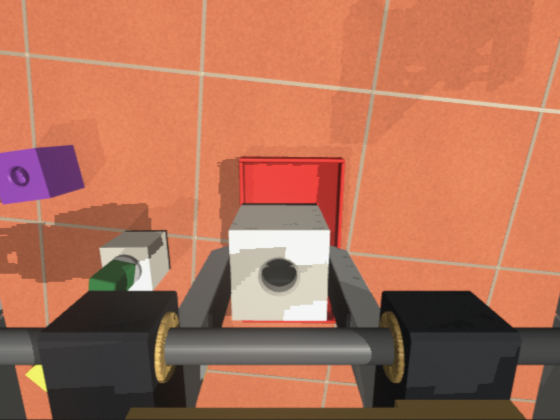

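Request:
jog_arm(
  targets=[
    {"x": -0.5,"y": 0.9,"z": 2.5,"rx": -0.5,"ry": 0,"rz": 0.4,"fingers": 255},
    {"x": 0,"y": 0,"z": 3,"rx": 0,"ry": 0,"rz": 0,"fingers": 255},
    {"x": 0,"y": 0,"z": 3,"rx": 0,"ry": 0,"rz": 0,"fingers": 255},
    {"x": 0,"y": 0,"z": 1.5,"rx": 0,"ry": 0,"rz": 0,"fingers": 255},
    {"x": 0,"y": 0,"z": 0,"rx": 0,"ry": 0,"rz": 0,"fingers": 255},
  ],
)

```text
clock: 26.7
tool_pos: [0.468, 0.2756, 0.1037]
eef_rot: [-0.126, 3.132, -0.005]
ft_force: [0.1, 0.1, -5.2]
width: 0.509
```

```bash
python3 - <<'E'
from h import *
st(); print(rel([.4652,.2858,.085],185.3))
E
```

```text
t 26.7 tcp [0.468  0.2756 0.1037] xaxis yaw -175.38 tilt 0.46 F [ 0.15  0.08 -5.2 ] w 47.8
[array([0.21, 1.05, 1.87]), array([-0.21,  0.41, -0.68])]
```

Request:
jog_arm(
  targets=[
    {"x": 0.2,"y": 1.0,"z": 0,"rx": -0.2,"ry": 0.4,"rz": -0.6,"fingers": 255},
    {"x": 0,"y": 0,"z": 0,"rx": 0,"ry": 0,"rz": 0,"fingers": 255},
    {"x": 0,"y": 0,"z": 0,"rx": 0,"ry": 0,"rz": 0,"fingers": 255},
  ],
)

```text
clock: 26.95
tool_pos: [0.4669, 0.2825, 0.1048]
eef_rot: [0.135, -3.138, 0.002]
ft_force: [0.2, -0.5, -4.2]
width: 0.506
```

```bash
python3 - <<'E'
from h import *
st(); print(rel([.4652,.2858,.042],185.3))
E
```

```text
t 26.95 tcp [0.4669 0.2825 0.1048] xaxis yaw -175.08 tilt 0.08 F [ 0.18 -0.53 -4.18] w 47.5
[array([0.14, 0.35, 6.28]), array([-0.07, -0.04, -0.38])]
```

Request:
jog_arm(
  targets=[
    {"x": 0.15,"y": 0.35,"z": 1,"rx": 0,"ry": 0,"rz": -0.3,"fingers": 255},
    {"x": 0,"y": 0,"z": 1.5,"rx": 0,"ry": 0,"rz": 0,"fingers": 255},
    {"x": 0,"y": 0,"z": 1.5,"rx": 0,"ry": 0,"rz": 0,"fingers": 255},
    {"x": 0,"y": 0,"z": 0.8,"rx": 0,"ry": 0,"rz": 0,"fingers": 255},
    {"x": 0,"y": 0,"z": 0,"rx": 0,"ry": 0,"rz": 0,"fingers": 255},
  ],
)

```text
clock: 27.37
tool_pos: [0.4704, 0.2888, 0.0619]
eef_rot: [-0.144, 3.124, 0.008]
ft_force: [-0.2, -0.4, -3.8]
width: 0.504
```

```bash
python3 - <<'E'
from h import *
st(); print(rel([.4652,.2858,.042],185.3))
E
```

```text
t 27.37 tcp [0.4704 0.2888 0.0619] xaxis yaw -174.73 tilt 0.86 F [-0.21 -0.43 -3.8 ] w 47.4
[array([ 0.57, -0.26,  1.98]), array([ 0.24,  0.82, -0.03])]
```

Request:
jog_arm(
  targets=[
    {"x": 0.5,"y": -0.2,"z": 0.5,"rx": 0.2,"ry": 0.8,"rz": 0,"fingers": 255},
    {"x": 0,"y": 0,"z": 0.4,"rx": 0,"ry": 0,"rz": 0,"fingers": 255},
    {"x": 0,"y": 0,"z": 0.3,"rx": 0,"ry": 0,"rz": 0,"fingers": 255},
  ],
)

```text
clock: 27.62
tool_pos: [0.4665, 0.2872, 0.0514]
eef_rot: [-0.145, 3.135, 0.003]
ft_force: [0.6, 0.5, -4.3]
width: 0.504
```

```bash
python3 - <<'E'
from h import *
st(); print(rel([.4652,.2858,.042],185.3))
E
```

```text
t 27.62 tcp [0.4665 0.2872 0.0514] xaxis yaw -174.69 tilt 0.2 F [ 0.62  0.47 -4.27] w 47.4
[array([ 0.14, -0.13,  0.94]), array([0.11, 0.17, 0.01])]
```

Request:
jog_arm(
  targets=[
    {"x": 0.1,"y": -0.1,"z": 0.4,"rx": 0,"ry": 0.15,"rz": 0,"fingers": 255},
    {"x": 0,"y": 0,"z": 0.25,"rx": 0,"ry": 0,"rz": 0,"fingers": 255},
  ],
)

```text
clock: 27.78
tool_pos: [0.466, 0.2864, 0.0451]
eef_rot: [-0.146, 3.137, 0.004]
ft_force: [-0.5, 1.2, -3.8]
width: 0.51
```

Request:
jog_arm(
  targets=[
    {"x": 0,"y": 0,"z": 0.25,"rx": 0,"ry": 0,"rz": 0,"fingers": 255},
  ],
)

```text
clock: 27.87
tool_pos: [0.4662, 0.2865, 0.0427]
eef_rot: [-0.146, 3.136, 0.004]
ft_force: [-0.7, -0.7, -4.6]
width: 0.504
```

Request:
jog_arm(
  targets=[
    {"x": 0,"y": 0,"z": 0.15,"rx": 0,"ry": 0,"rz": 0,"fingers": 255},
  ],
)

```text
clock: 27.95
tool_pos: [0.4663, 0.2864, 0.0414]
eef_rot: [-0.146, 3.136, 0.004]
ft_force: [-2.7, -0.4, 3.8]
width: 0.508
```

R is on the tray floor. Releasing it and retreating.

Request:
jog_arm(
  targets=[
    {"x": 0,"y": 0,"z": 0,"rx": 0,"ry": 0,"rz": 0,"fingers": 80},
    {"x": 0,"y": 0,"z": 0,"rx": 0,"ry": 0,"rz": 0,"fingers": 0},
    {"x": 0,"y": 0,"z": 0,"rx": 0,"ry": 0,"rz": 0,"fingers": 0},
    {"x": 0,"y": 0,"z": -1,"rx": 0,"ry": 0,"rz": 0,"fingers": 0},
    {"x": 0,"y": 0,"z": -3,"rx": 0,"ry": 0,"rz": 0,"fingers": 0},
  ],
)

```text
clock: 28.37
tool_pos: [0.4654, 0.2858, 0.0809]
eef_rot: [0.145, -3.137, -0.003]
ft_force: [0.1, -0.1, -0.3]
width: 0.824
```

Request:
jog_arm(
  targets=[
    {"x": 0,"y": 0,"z": -4,"rx": 0,"ry": 0,"rz": 0,"fingers": 0},
    {"x": 0,"y": 0,"z": -4,"rx": 0,"ry": 0,"rz": 0,"fingers": 0},
    {"x": 0,"y": 0,"z": -4,"rx": 0,"ry": 0,"rz": 0,"fingers": 0},
    {"x": 0,"y": -3,"z": -2,"rx": 0,"ry": 0,"rz": 0,"fingers": 0},
    {"x": 0,"y": -3,"z": 0,"rx": 0,"ry": 0,"rz": 0,"fingers": 0},
  ],
)

```text
clock: 28.78
tool_pos: [0.4723, 0.2295, 0.2385]
eef_rot: [-0.158, 3.124, 0.013]
ft_force: [0.2, -1.1, 0.0]
width: 1.0
```

Request:
jog_arm(
  targets=[
    {"x": -1,"y": -1,"z": 0,"rx": 0,"ry": 0,"rz": 0,"fingers": 0},
    {"x": -2,"y": 0,"z": 0,"rx": 0,"ry": 0,"rz": 0,"fingers": 0},
    {"x": -2,"y": 0,"z": 0,"rx": 0,"ry": 0,"rz": 0,"fingers": 0},
    {"x": 0,"y": 0,"z": 0,"rx": 0,"ry": 0,"rz": 0,"fingers": 0},
  ],
)

```text
clock: 29.12
tool_pos: [0.5276, 0.2197, 0.2538]
eef_rot: [-0.148, 3.102, 0.018]
ft_force: [0.5, -0.8, -0.6]
width: 0.997
```

```bash
python3 - <<'E'
from h import *
st(); c=cam("wrist"); f=r.grab_frame("wrist"); cv2.imwrite("pics/w17.png",f[:,:,::-1])
T=np.array([.510,.290]); a=np.radians(5.3)
for k,P in (("M",[.5545,.2945,.065]),("R",[.4663,.2864,.065])):
    uv=w2px(c,P)
    try:
        o=socket_fit(c,f,uv,z=.065,win=45); d=o[0]-T; print(k,uv.round(),o,"tray frame",np.round([d@[np.cos(a),np.sin(a)],d@[-np.sin(a),np.cos(a)]],4))
    except Exception as e: print(k,uv,e)
f=r.grab_frame("scene"); cv2.imwrite("pics/s17.png",cv2.resize(f[140:320,90:490],None,fx=2,fy=2,interpolation=cv2.INTER_CUBIC)[:,:,::-1])
E
```

```text
t 29.12 tcp [0.5276 0.2197 0.2538] xaxis yaw -174.55 tilt 2.16 F [ 0.45 -0.83 -0.58] w 93.7
M [342. 219.] (array([0.552 , 0.2937]), np.float64(5.33), np.float64(46.44), np.float64(0.16), 'hole', array([341.7, 215.5]), array([0.551 , 0.2938])) tray frame [ 0.0422 -0.0002]
R [347. 137.] (array([0.4657, 0.2861]), np.float64(5.34), np.float64(46.6), np.float64(0.15), 'hole', array([346.4, 136.1]), array([0.4654, 0.286 ])) tray frame [-0.0445  0.0002]
```

View pics/w17.png

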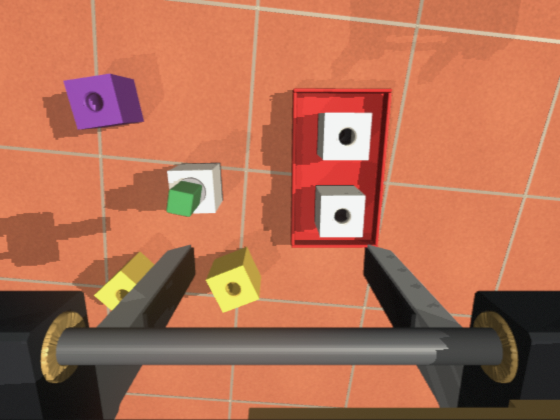

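View pics/s17.png

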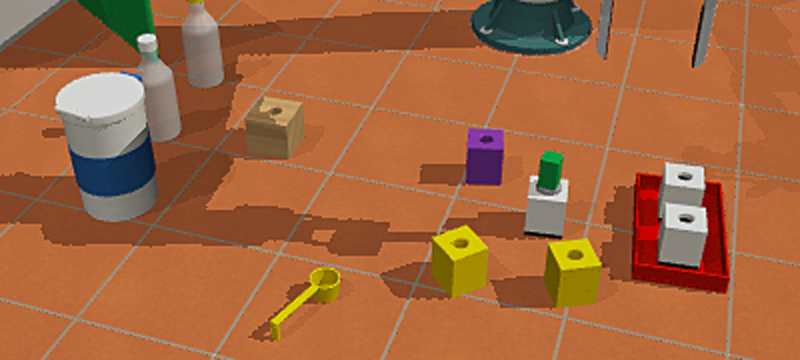

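```bash
python3 - <<'E'
from h import *
c=cam("scene"); f=r.grab_frame("scene"); u,v=w2px(c,[.5412,.1262,.06]); print(u,v)
u,v=int(u),int(v); cv2.imwrite("pics/s18.png",cv2.resize(f[v-40:v+35,u-40:u+40],None,fx=7,fy=7,interpolation=cv2.INTER_NEAREST)[:,:,::-1])
for z in (.0,.06,.066,.072,.078,.11,.122): print(z,((w2px(c,[.5412,.1262,z])-[u-40,v-40])*7).round())
E
```

```text
364.1606112156796 233.52736745229168
0.0 [266. 412.]
0.06 [281. 284.]
0.066 [283. 270.]
0.072 [284. 257.]
0.078 [286. 244.]
0.11 [294. 171.]
0.122 [297. 143.]
```

View pics/s18.png

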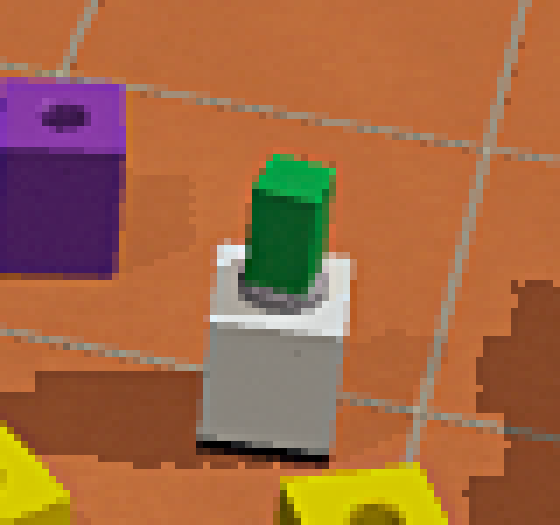

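The zoom shows the collar lying flush on L's top. The handle-top centre is at crop (297,178), against (294,171) predicted for fully home. Handing in.

```bash
python3 - <<'E'
from h import *
st(); print(r.finish_job())
E
```

```text
t 29.27 tcp [0.5247 0.2203 0.2533] xaxis yaw -174.44 tilt 2.0 F [-0.17  0.12 -1.22] w 93.5
the job is handed in; nothing more can be done
None
```

The gauge is fully home in the good socket, the left one, which was not moved. The two tight sockets stand upright in the red tray. I handed the job in at 29.3 s; no verdict is reported.

**Trying the sockets:** The right and middle sockets both stopped the pin dead about 12 mm proud, and I pressed no harder than about 15 N. In the left socket the pin passed that depth at under 2 N of measured force, and it seated with its collar on the top at about 13 N.

**Last checks:**
- **Gauge:** In the scene camera the collar lies flush on the left socket's top and the gauge stands upright.
- **Tray:** The tight sockets are at about (+42, 0) mm and (−45, 0) mm in the tray's frame. Both are square to the tray and rest on its floor.
- **Bystanders:** The tub, bottles, scoop and coloured look-alikes showed no visible change by eye; I did not measure their positions again.
- **Robot:** The gripper is open and clear of everything.

**Disagreements:** The top and wrist cameras differed by about 3 mm in x. I used the wrist camera, which agreed with the held gauge to about 1 pixel. The first tray measurement came out about 5 mm short along its length, which is harmless for the placing.

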